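Square up a pack of plates and weigh it on a hand scale

TASK

Stack every loose aluminium plate flat in the blue carrier, all the same way round as its long fence, and tap the stack's free edges until all plates are flush against both fences. Then take the sprung hand scale from its stand, hook the carrier's bail at its middle, between the two small balls, and lift by the scale's handle alone until the loaded carrier hangs level and clear of the bench, keep it there about three seconds for a reading, and set it down again on the bench. Finally unhook the scale and hang it back in the fork of its stand, leaving the pack flush in the carrier and the other things on the bench undisturbed.

Things in the scene. Friction and masses are not known exactly. Their poses are not given: they have to be found in the camera images.
- carrier: loose blue sheet-metal plate carrier, 0.42 kg empty. Origin on its underside, below the centre of a flush stack; z up. Floor 4 mm thick, x -38..34, y -58..54 mm, with a 30 mm wide tongue on to y = -109. Sides -x and -y are open; fences stand on +x and +y. A flush plate has its origin at carrier x = 0, y = 0, long side along the carrier's y.
- corner (a point): inner corner of the carrier's two fences, at its floor (carrier x = +30, y = +50, z = 4 mm). The long fence runs from here to y = -50 with its inner face at x = +30, the end fence to x = -33 with its inner face at y = +50; both are 4 mm thick and stand 28 mm above the floor
- ear (a point): pivot of the bail in the ear on the carrier's tongue (carrier x = 0, y = -105, z = 50 mm). The ear is 14 mm wide in x, 6 mm thick in y and 56 mm tall, so 52 mm are free between it and the -y edge of a flush stack. A like ear stands behind the end fence at y = +57
- bail (a joint): the carrier's swinging steel bail (6 mm wire, U shape, 85 mm arms, cross bar along the carrier's y from -114 to +66): hinge about the carrier's y at x = 0, z = 50 mm. 0 = folded flat over the +x side (bar at x = +85, z = 50 mm), pi/2 = upright (bar at z = 135 mm), pi = flat to -x. It swings freely and falls to a side when not held
- bail_mid (a point): middle of the bail's cross bar (on the bar's axis), between two small balls of 12 mm diameter that stand 12 mm to either side and keep the hook in place; this is the point to hook, above the centre of the flush stack when the bail is upright
- scale: loose hand scale, 0.15 kg. Origin: centre of the underside of its black collar (46 mm diameter, 6 mm thick), z up along the scale. Above the collar a yellow grip, 18 mm thick in x, 36 mm wide in y, from z = 6 to 54 mm; below it a white tube of 26 mm diameter to z = -50 mm, then the sprung steel hook
- scale_hook (a joint): how far the hook is drawn out of the scale, m: 0 unloaded to 0.055 at most; spring 260 N/m, so about 20 to 35 mm with the loaded carrier hanging
- hook_seat (a point): where a 6 mm bar's axis rests in the hook: on the scale's axis, z = -94.5 mm when unloaded; moves with the hook. The hook lies in the scale's xz plane, wire 5 mm, shank at x = +15, upturned tip at x = -16, mouth open to -x. Unloaded, the tip's top is at z = -82.5, the lowest point at -102.5; a bar's axis can pass in over the tip between z = -79 and -62 mm
- stand: fixed dark steel stand, 125 mm tall, base 120 x 110 x 12 mm; origin at bench height under the middle of its fork. The level fork opens to the stand's -x: slot 34 mm wide, prongs from x = -35 mm, with upstands 5 mm high at their tips (x = -35 to -29); post at x = +44 to 56. The scale hangs with its tube in the slot and its collar on the prongs, x axes alike
- fork (a point): middle of the fork slot at the prongs' top face: the scale's origin is here when it hangs home
- wood_block_2: bystander: small wooden offcut, 40 x 80 x 40 mm, origin under its centre
- spanner_1: bystander: combination spanner, 29 x 177 x 10 mm, origin under its centre
- plate_1: loose aluminium plate 60 x 100 x 6 mm, about 0.08 kg, long side along its y; origin at the centre of its underside. May be absent (None); two to four plates are present, lying flat on the bench
- plate_2: loose aluminium plate 60 x 100 x 6 mm, about 0.08 kg, long side along its y; origin at the centre of its underside. May be absent (None); two to four plates are present, lying flat on the bench
- plate_3: loose aluminium plate 60 x 100 x 6 mm, about 0.08 kg, long side along its y; origin at the centre of its underside. May be absent (None); two to four plates are present, lying flat on the bench
- plate_4: loose aluminium plate 60 x 100 x 6 mm, about 0.08 kg, long side along its y; origin at the centre of its underside. May be absent (None); two to four plates are present, lying flat on the bench
Mind the look-alikes: they are no part of the job. What is meant by the carrier is not orange, and is the larger of those in its own colour.

How it is judged (in metres and radians):
On the way, in this order (a step that is already met when the one before it is completed fails the run):
1. every plate lies flat in the carrier, flush against both fences (x of plate_1 in the frame of carrier between -0.0035 and 0.0035 m and y of plate_1 in the frame of carrier between -0.0035 and 0.0035 m and z of plate_1 in the frame of carrier between 0.001 and 0.026 m and angle between the y axis of each of plate_1, plate_2, plate_3, plate_4 and the y axis of carrier, either way round below 0.05 rad and angle between the z axis of each of plate_1, plate_2, plate_3, plate_4 and the z axis of carrier, either way round below 0.05 rad and x of plate_2 in the frame of carrier between -0.0035 and 0.0035 m and y of plate_2 in the frame of carrier between -0.0035 and 0.0035 m and z of plate_2 in the frame of carrier between 0.001 and 0.026 m and x of plate_3 in the frame of carrier between -0.0035 and 0.0035 m and y of plate_3 in the frame of carrier between -0.0035 and 0.0035 m and z of plate_3 in the frame of carrier between 0.001 and 0.026 m and x of plate_4 in the frame of carrier between -0.0035 and 0.0035 m and y of plate_4 in the frame of carrier between -0.0035 and 0.0035 m and z of plate_4 in the frame of carrier between 0.001 and 0.026 m), for 0.3 s.
2. the loaded carrier hangs level from the scale, clear of the bench, not touched by the robot (height (world z) of carrier above 0.01 m and value of joint scale_hook above 0.01 m and distance between hook_seat and bail_mid below 0.012 m and angle between carrier's own z axis and vertical below 0.2 rad and contact force between the arm and carrier below 0.5 N and contact force between the arm and plate_1 below 0.5 N and contact force between the arm and plate_2 below 0.5 N and contact force between the arm and plate_3 below 0.5 N and contact force between the arm and plate_4 below 0.5 N and x of plate_1 in the frame of carrier between -0.035 and 0.035 m and y of plate_1 in the frame of carrier between -0.035 and 0.035 m and z of plate_1 in the frame of carrier between 0.001 and 0.026 m and x of plate_2 in the frame of carrier between -0.035 and 0.035 m and y of plate_2 in the frame of carrier between -0.035 and 0.035 m and z of plate_2 in the frame of carrier between 0.001 and 0.026 m and x of plate_3 in the frame of carrier between -0.035 and 0.035 m and y of plate_3 in the frame of carrier between -0.035 and 0.035 m and z of plate_3 in the frame of carrier between 0.001 and 0.026 m and x of plate_4 in the frame of carrier between -0.035 and 0.035 m and y of plate_4 in the frame of carrier between -0.035 and 0.035 m and z of plate_4 in the frame of carrier between 0.001 and 0.026 m), for 2 s.
At the end, for the whole second after the job is handed in: Every plate lies flat in the carrier with its origin within 3.5 mm of flush (carrier x and y) and 3 degrees of square, the carrier stands flat and still on the bench, unhooked, and the scale hangs in the fork within 12 mm of home and upright (all of step 1 and height (world z) of carrier below 0.004 m and angle between carrier's own z axis and vertical below 0.03 rad and linear speed of carrier below 0.02 m/s and distance between scale and fork below 0.012 m and angle between scale's own z axis and vertical below 0.1 rad and value of joint scale_hook below 0.006 m and linear speed of scale below 0.03 m/s); the robot touches nothing.
It fails at once if a bystander on the bench is pushed more than 4 cm (distance of any of wood_block_2, spanner_1 from where it was at the start of the episode above 0.04 m).
Of plate_1, plate_2, plate_3, plate_4 only 2 to 4 are there at a start; the rules pass over those that are not, and their reading is None.
At some moment in a run one of carrier may be knocked a few centimetres aside while the robot is not near it.
It also fails if it takes over 210 s, if anything falls off the work surface, if the arm or the gripper's body presses on something with over 40 N, if the wrist force passes 120 N, or if a joint passes its speed limit or range.

ROBOT

A 6-joint arm with a two-finger parallel gripper is mounted at the origin on a cart in front of the work surface, level with it; the furniture and walls round the work are solid. World frame = base frame: x ahead of the robot, y to its left, z up, the work surface at z = 0. Lengths are in mm, angles in rad, forces in N, time in s.
With the tool pointing down it reaches from about 425 to 925 mm from the base axis. Payload 12.5 kg.
Tool frame: the origin (TCP) lies on the centre line of the jaws, within the pads' length; the fingertips stand 8 mm ahead of it and the grasp point (between the pads) lies 11 mm behind it (bot.tip_extent is the distance from the TCP to the fingertips, in mm); z points along the fingers, y is the line along which they close (so a half turn about z gives the same grasp; the last joint's range is limited). The gripper opens to 85 mm and grips with 20 to 120 N. Pads are 22 mm wide; open, the fingers measure 114 mm over their backs; the gripper's body (76 mm by 85 mm) begins 54 mm behind the grasp point. The pads swing forward as they close: fully open they stand 13 mm farther back than shut.
Start: joints at [1.11, 0.491, 1.559, -0, 1.092, -0.106], TCP at [217.11, 586.095, 239.327] pointing down, gripper open.
Joint ranges: [-3.1, 3.1], [-0.84, 2.19], [0.05, 2.79], [-1.13, 4.28], [0.06, 2.93], [-2.69, 2.69]. Speed limits (rad/s): [2.22, 2.22, 2.79, 3.14, 3.14, 3.14].

INTERFACE

Orientations are given as a unit quaternion [x, y, z, w].
In Python, from cell import readout, cams, bot gives the robot as it stands. The module is installed in compiled form; this text tells all that it offers.
- The arm moves only by the tool play_rows, never from a script. Its argument "commands" is a list of rows, each a list of 3 entries, a list of its own where there are three numbers: the turn, a rotation vector about the world's x, y, z in degrees, then the shift along the world's x, y, z in m, then the finger opening in m, from 0 to 0.0854. A call has 1 to 12 rows; each row shifts and turns the commanded pose from where the row before left it; what a row does not reach is not made up. A row lasts 1/12 s, in which the tool goes at most 41.7 mm and 7.16 degrees, less where a joint would pass 70% of its speed; a pose out of reach is approached as far as the arm can. A call is refused whole if a number of a shift passes 0.0417 or a number of a turn 7.16, either way. A call with a gripper value outside its range is refused whole. The fingers move at their own pace and stop on an object; "grip_force" is the grip in N (left out, the last holds). Time passes only in rows, so rows that do not move let the fingers close. It gives the time, the measured TCP pose, the force, the opening and the grip force at its end, in the units of the state.
- readout.observe(): the state, without advancing time (a new reading comes with each control period).
- cams.capture(name): name is "scene" or "top" or "wrist"; returns a dict with "pixels" (420x560x3 uint8, blue, green, red), "depth" (420x560 float32, mm along the optical axis (not along the pixel's ray), 0 where there is no reading), "fx", "fy", "cx", "cy" (pixels), "extrinsics" (4x4, takes a point from camera to world coordinates); the wrist camera has in their place "hand_eye" (4x4, takes a point from camera to tool coordinates, whose origin is the TCP and whose axes are the flange's). Camera axes: x right, y down, z forward; pixel columns grow to the right and rows downward; lengths in mm; the calibration is good to about 2 mm. A picture is of the moment at which its call begins: read the wrist's pose just before it.
- bot.job_done(): hands the job in; it is judged then, once.
The state is a dict: "t": time; "q": joint angles; "joint_vel": joint speeds; "joint_torque": joint torques, N m; "tcp_pos": TCP position; "ee_rot": TCP orientation; "force": force on the tool from outside, world axes, zero at the start; "wrist_torque": the same for the moment, N m; "gripper_width": opening from 0.0 (shut) to 1.0 (fully open); "finger_force": force on a finger pad.
Only numpy, scipy, OpenCV 4.12 (cv2) and the standard library are available. Lean on these libraries where they do the work, as an engineer would, in place of code of your own. Each camera call takes 0.05 s, during which the arm holds its last target. There are 200 camera calls.

## Working session

There is one attempt and no reset: what is moved stays moved. The work goes in short steps, Python scripts to look and compute and a tool call to move; the robot and the scene stay as the last step left them, time stands still between calls to the robot, and variables do not carry over. Pictures are saved under pics/ and viewed, at most 19 in all, crops included, and the job is handed in when it is done.

Besides the shell and the picture viewer there is one more tool, called after "Emit:" in YAML: its name, and indented under it one key for each argument. play_rows: Moves the arm, as the interface text tells. Its arguments: {"type":"object","properties":{"commands":{"type":"array"},"grip_force":{"type":"number"}},"required":["commands"]}

```bash
mkdir -p pics; cat > h.py <<'E'
from cell import readout, cams, bot
import numpy as np, cv2
from scipy.spatial.transform import Rotation as R
def cap(name):
    s=readout.observe(); c=cams.capture(name)
    if name=="wrist":
        T=np.eye(4);T[:3,:3]=R.from_quat(s["ee_rot"]).as_matrix();T[:3,3]=s["tcp_pos"]
        M=T@c["hand_eye"]
    else: M=c["extrinsics"]
    c["M"]=np.array(M); d=c["depth"]
    v,u=np.indices(d.shape)
    P=np.stack([(u-c["cx"])/c["fx"]*d,(v-c["cy"])/c["fy"]*d,d],-1)
    c["W"]=P@c["M"][:3,:3].T+c["M"][:3,3]; c["W"][d==0]=np.nan
    return c
E
python3 - <<'E'
from h import *
for n in("scene","top"):
    c=cap(n);cv2.imwrite(f"pics/{n}0.png",c["pixels"]);np.savez(f"{n}0.npz",W=c["W"],px=c["pixels"],M=c["M"],k=[c["fx"],c["fy"],c["cx"],c["cy"]])
    print(n,c["M"].round(2).tolist(),c["fx"],c["cx"],c["cy"])
print(readout.observe(),bot.tip_extent)
E
```

```text
scene [[0.56, -0.44, 0.7, -554.19], [-0.83, -0.28, 0.48, -723.25], [-0.01, -0.85, -0.52, 875.16], [0.0, 0.0, 0.0, 1.0]] 496.13172472685164 274.3953051760694 206.08289062211892
top [[-0.31, -0.92, 0.21, 184.29], [-0.95, 0.31, -0.07, 134.51], [0.0, -0.23, -0.97, 1532.21], [0.0, 0.0, 0.0, 1.0]] 515.4211265739225 268.50717623393325 207.81347537195734
{'t': 0.1, 'q': array([ 1.11041884e+00,  4.91498443e-01,  1.55935918e+00,  6.19267358e-06,
        1.09170133e+00, -1.05621948e-01]), 'joint_vel': array([-0.00060455, -0.00080756, -0.0012971 ,  0.00060599,  0.00128572,
        0.00093374]), 'joint_torque': array([ 2.76424602e-03, -6.19444370e+01, -2.62027091e+01, -1.08405961e-04,
        2.95744278e-03, -3.15054926e-06]), 'tcp_pos': array([217.01202074, 585.92652414, 238.79679333]), 'ee_rot': array([ 1.76450481e-01,  9.84309400e-01, -4.63162994e-04, -1.37550902e-04]), 'force': array([-0.09579847,  0.39471664,  0.06096781]), 'wrist_torque': array([0.01806595, 0.05719625, 0.0045716 ]), 'finger_force': 0.0, 'gripper_width': 0.9972289300572561} 8.0
```

View pics/scene0.png

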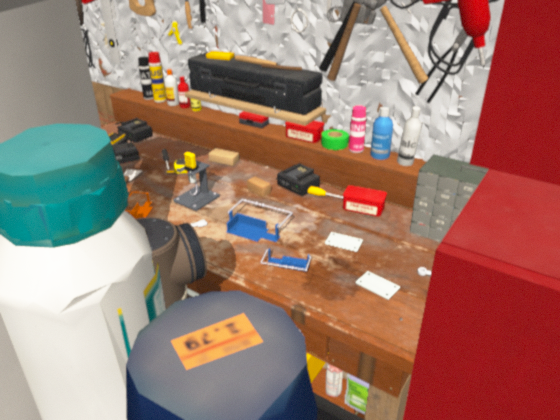

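View pics/top0.png

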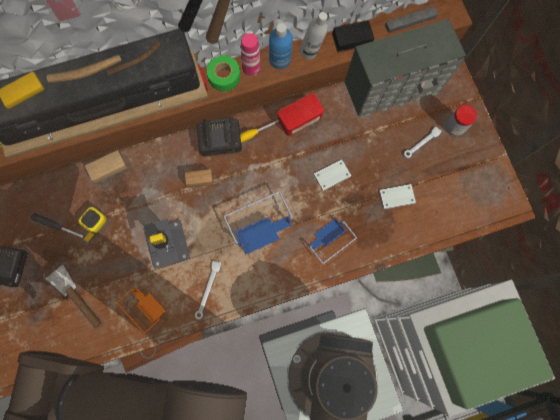

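The top view shows two plates at (332,175) and (397,196). The large blue carrier is at (262,235) with its bail folded up-image, and the small blue look-alike is at (327,237). The stand with the scale is at (165,242), and the spanner at (208,290).

```bash
python3 - <<'E'
from h import *
z=np.load("top0.npz");W=z["W"];px=z["px"];hsv=cv2.cvtColor(px,cv2.COLOR_BGR2HSV)
def rep(n,m):
    p=W[m];p=p[~np.isnan(p[:,0])];r=cv2.minAreaRect(p[:,:2].astype(np.float32))
    print(n,len(p),p.mean(0).round(1),np.array(r[0]).round(1),np.array(r[1]).round(1),round(r[2],1),"z",np.percentile(p[:,2],[2,50,98]).round(1))
def box(u0,u1,v0,v1):
    m=np.zeros(px.shape[:2],bool);m[v0:v1,u0:u1]=1;return m
wh=(hsv[...,1]<40)&(hsv[...,2]>150)
rep("pA",wh&box(310,355,155,195)&(W[...,2]<20));rep("pB",wh&box(377,418,180,212)&(W[...,2]<20))
bl=(hsv[...,0]>100)&(hsv[...,0]<130)&(hsv[...,1]>120)
b=bl&box(225,300,210,260);rep("car",b);rep("carfloor",b&(W[...,2]<12));rep("fence",b&(W[...,2]>20));rep("small",bl&box(305,350,215,260))
rep("stand",box(145,190,215,270)&(W[...,2]<18)&(W[...,2]>7)&(hsv[...,2]<130));
ye=(hsv[...,0]>20)&(hsv[...,0]<35)&(hsv[...,1]>150);rep("grip",ye&box(145,175,225,250))
rep("spanner",(hsv[...,1]<60)&(hsv[...,2]>130)&box(190,225,255,325))
rep("block",box(180,218,165,190)&(W[...,2]>33)&(W[...,2]<50))
cv2.imwrite("pics/crop1.png",cv2.resize(px[180:330,120:370],None,fx=3.2,fy=3.2,interpolation=cv2.INTER_CUBIC))
E
```

```text
pA 599 [ 559.4 -202.2    5.8] [ 560.2 -203.5] [ 61.2 102.2] 9.5 z [-1.3  5.6 13.3]
pB 608 [ 432.5 -368.5    5.7] [ 432.4 -369.5] [101.7  61.6] 82.1 z [-2.1  5.9 13.1]
car 960 [452.8  67.4   5.9] [453.1  53.7] [ 69.4 164.4] 5.6 z [-2.7  4.4 33. ]
carfloor 885 [451.9  64.6   3.9] [453.3  49.5] [ 69.1 156.1] 5.8 z [-2.8  4.  10.3]
fence 54 [459.9 104.9  34.2] [466.9  59.1] [ 62.3 160.5] 16.7 z [22.4 31.2 57.1]
small 291 [ 391.9 -120.2    4.3] [ 385.8 -117.1] [ 47.5 114.4] 18.2 z [-5.3  3.  24.6]
stand 765 [496.5 330.1  12. ] [522.8 341.9] [132.8 157. ] 78.6 z [ 7.4 11.9 17.5]
grip 136 [498.7 338.8 168.8] [500.3 343.9] [19.6 42.5] 4.4 z [132.1 175.4 183.2]
spanner 276 [363.  250.4   6.5] [344.7 261.9] [ 26.5 173.6] 56.1 z [-1.9  6.3 15.2]
block 343 [672.  191.4  40.1] [672.6 191.3] [79.8 41.9] 79.2 z [33.9 40.3 46.6]
```

View pics/crop1.png

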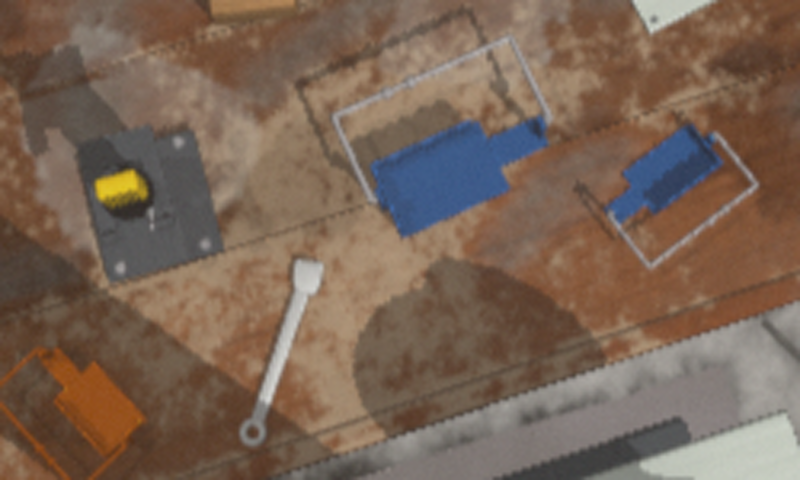

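Emit:
play_rows:
  commands:
    - [[0,0,0],[0,0,0.035],0.0854]
    - [[0,0,0],[0,0,0.035],0.0854]
    - [[0,0,0],[0,0,0.035],0.0854]
    - [[0,0,-6],[0.02,-0.02,0.02],0.0854]
    - [[0,0,-6],[0.02,-0.02,0.02],0.0854]
    - [[0,0,-6],[0.025,-0.025,0.01],0.0854]
    - [[0,0,-6],[0.025,-0.025,0.01],0.0854]
    - [[0,0,-6],[0.025,-0.025,0.01],0.0854]
    - [[0,0,-6],[0.025,-0.025,0.01],0.0854]
    - [[0,0,-6],[0.025,-0.025,0],0.0854]
    - [[0,0,-6],[0.025,-0.025,0],0.0854]
    - [[0,0,-6],[0.02,-0.02,0],0.0854]

```text
t: 1.1
tcp_pos: [428.5, 374.2, 424.3]
ee_rot: [0.606, 0.795, -0.0, 0.0]
force: [0.3, 1.3, -0.2]
gripper_width: 1.0
finger_force: 0.0
```

```bash
python3 - <<'E'
from h import *
c=cap("wrist");cv2.imwrite("pics/w1.png",c["pixels"]);np.savez("w1.npz",W=c["W"],px=c["pixels"],M=c["M"])
print(c["hand_eye"].round(3).tolist(),c["fx"],c["cx"],c["cy"]);s=readout.observe();print(s["tcp_pos"],s["ee_rot"],s["q"])
E
```

```text
[[0.001, -0.945, -0.327, 84.599], [1.0, 0.0, 0.001, -0.57], [-0.0, -0.327, 0.945, -134.318], [0.0, 0.0, 0.0, 1.0]] 315.26363308905377 278.6369490708836 210.75340432712588
[431.0525933  371.84003331 423.88475515] [ 6.10407779e-01  7.92086819e-01 -4.91714811e-04  7.56455052e-04] [ 0.5965231   0.28002085  1.40474271 -0.0017557   1.45729089  0.33907727]
```

View pics/w1.png

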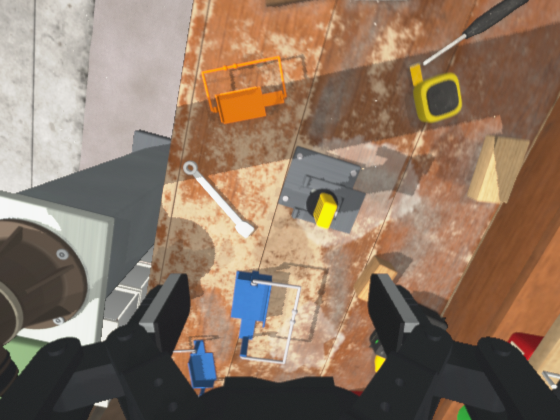

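The wrist view shows the stand at (320,190) with the scale grip at (325,210), the carrier at (250,300) with its bail to the right, and the spanner at (220,200).

```bash
python3 - <<'E'
from h import *
z=np.load("w1.npz");W=z["W"];px=z["px"];hsv=cv2.cvtColor(px,cv2.COLOR_BGR2HSV)
near=(np.abs(W[...,0]-500)<130)&(np.abs(W[...,1]-330)<130)
# height map of stand area, 6mm grid
for lo,hi in((9,16),(116,128),(128,140),(165,190)):
    m=near&(W[...,2]>lo)&(W[...,2]<hi)
    if lo==9: m&=hsv[...,2]<130
    p=W[m]; r=cv2.minAreaRect(p[:,:2].astype(np.float32)); print(lo,len(p),p.mean(0).round(1),r)
m=near&(W[...,2]>20)&(np.nan_to_num(W[...,2])<200)
g={}
for p in W[m]:
    k=(int(p[0]//8),int(p[1]//8)); g[k]=max(g.get(k,0),p[2])
ks=np.array(list(g)); 
print("rows x (",ks[:,0].min()*8,"up), cols y desc from",ks[:,1].max()*8+4)
for i in range(ks[:,0].max(),ks[:,0].min()-1,-1): print(i*8,' '.join(f"{g.get((i,j),0):4.0f}" for j in range(ks[:,1].max(),ks[:,1].min()-1,-1)))
# carrier
bl=(hsv[...,0]>100)&(hsv[...,0]<130)&(hsv[...,1]>120)&(np.abs(W[...,0]-455)<90)&(np.abs(W[...,1]-50)<110)
for lo,hi in((0,10),(24,40)):
    p=W[bl&(W[...,2]>lo)&(W[...,2]<hi)];r=cv2.minAreaRect(p[:,:2].astype(np.float32));print("car",lo,len(p),p.mean(0),r)
p=W[(W[...,2]>165)&near&(W[...,2]<190)];print(cv2.fitLine(p[:,:2].astype(np.float32),2,0,.01,.01).T)
s=cv2.resize(px[130:250,260:400],None,fx=5,fy=5,interpolation=cv2.INTER_CUBIC);cv2.imwrite("pics/crop2.png",s)
E
```

```text
9 811 [500.7 348.8  11.5] ((511.2596435546875, 339.62005615234375), (108.97321319580078, 119.60812377929688), 88.17130279541016)
116 1492 [522.2 343.1 124.6] ((511.2947998046875, 339.1689758300781), (66.34982299804688, 92.30387878417969), 88.023193359375)
128 424 [488.8 344.5 130.8] ((494.8457336425781, 340.07012939453125), (64.1661605834961, 56.7910270690918), 88.15576934814453)
165 423 [499.8 341.5 176.7] ((501.20098876953125, 339.82427978515625), (36.117408752441406, 18.80192756652832), 86.60292053222656)
rows x ( 464 up), cols y desc from 372
552  126  126  126  127  126  126  126  126  126
544  126  128  126  126  126  126  126  128  126
536  126  126  126  126  126  127  127  126  126
528  126  126  126  127  126  127  127  126  126
520  125  126  127  131  131    0  126  126  125
512  126  126  133  132    0    0    0    0    0
504  126  130  180  180  179  180  179    0    0
496  126  132  180  181  181  181  180  125  127
488  126  131  178  179  179  180  179  131  126
480  126  126  133  132  132  132  131  126  126
472  130  130  129  129  133  130  126  127  126
464  131  131  130    0    0    0  130  131  130
car 0 1425 [451.78438726  53.54419444   3.77193816] ((451.7579345703125, 53.146427154541016), (66.90961456298828, 167.17576599121094), 6.238180160522461)
car 24 165 [457.32559612  90.33492231  30.58366665] ((466.4461669921875, 59.864559173583984), (62.89387130737305, 162.80677795410156), 16.967500686645508)
[[3.5942160e-02 9.9935389e-01 4.9979300e+02 3.4149243e+02]]
```

View pics/crop2.png

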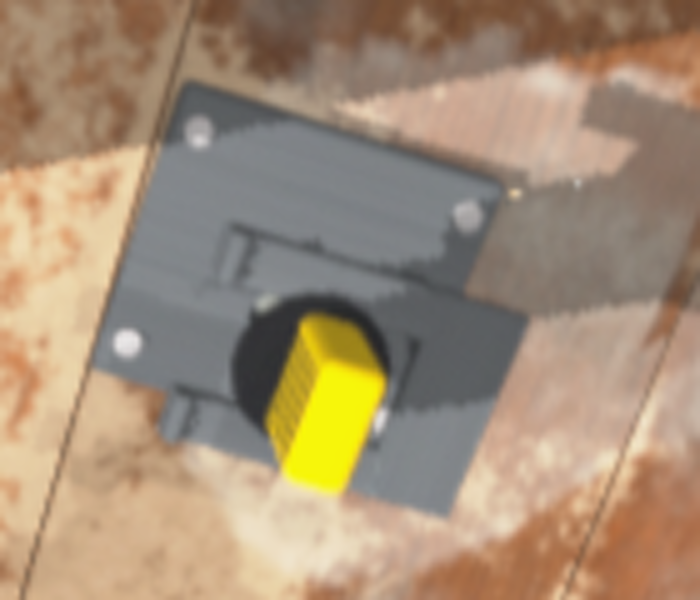

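Stand: fork at about (501, 339.5), yaw −1.9°, opening to world −x. Carrier: about (451, 77.5), yaw 6.2°, with the bail over its +x side. Next I go to plate A and check fingertip extents on the way.

Emit:
play_rows:
  commands:
    - [[0,0,-0.5],[0.008,-0.035,-0.01],0.062]
    - [[0,0,-0.5],[0.008,-0.035,-0.01],0.062]
    - [[0,0,-0.5],[0.008,-0.035,-0.01],0.062]
    - [[0,0,-0.5],[0.008,-0.035,-0.01],0.062]
    - [[0,0,-0.5],[0.008,-0.035,-0.01],0.062]
    - [[0,0,-0.5],[0.008,-0.035,-0.01],0.062]
    - [[0,0,-0.5],[0.008,-0.035,-0.01],0.062]
    - [[0,0,-0.5],[0.008,-0.035,-0.01],0.062]
    - [[0,0,-0.5],[0.008,-0.035,-0.01],0.062]
    - [[0,0,-0.5],[0.008,-0.035,0],0.062]
    - [[0,0,0],[0.008,-0.035,0],0.062]
    - [[0,0,0],[0.008,-0.035,0],0.062]

```text
t: 2.15
tcp_pos: [523.1, -45.6, 334.0]
ee_rot: [0.638, 0.77, -0.0, -0.0]
force: [1.3, 0.5, -0.4]
gripper_width: 0.73
finger_force: 0.0
```

```bash
cat > tip.py <<'E'
from h import *
s=readout.observe();c=cap("wrist");np.savez("w2.npz",W=c["W"],px=c["pixels"],M=c["M"])
d=c["depth"];v,u=np.indices(d.shape)
P=np.stack([(u-c["cx"])/c["fx"]*d,(v-c["cy"])/c["fy"]*d,d,np.ones_like(d)],-1)@c["hand_eye"].T
m=(d>0)&(P[...,2]>-60)&(P[...,2]<60)&(abs(P[...,0])<30)&(abs(P[...,1])<70)
q=P[m];print(s["gripper_width"],s["tcp_pos"],len(q))
for sg in(-1,1):
    k=q[np.sign(q[:,1])==sg]
    print(sg,"zmax",np.percentile(k[:,2],[95,98,99.5]).round(1) if len(k) else None, "inner y",np.percentile(abs(k[:,1]),[2,98]).round(1) if len(k) else None)
E
python3 tip.py
```

```text
0.7296182467955061 [523.05623225 -45.6438202  334.01379563] 17065
-1 zmax [-9.5 -4.   0.2] inner y [31.  62.5]
1 zmax [-9.5 -4.2  0.2] inner y [30.  61.4]
```

Emit:
play_rows:
  commands:
    - [[0,0,0],[0.003,-0.035,-0.01],0.0]
    - [[0,0,0],[0.003,-0.035,-0.01],0.0]
    - [[0,0,0],[0.003,-0.035,-0.01],0.0]
    - [[0,0,0],[0.003,-0.035,-0.01],0.0]
    - [[0,0,0],[0.003,-0.015,-0.01],0.0]
    - [[0,0,0],[0,0,0],0.0]
    - [[0,0,0],[0,0,0],0.0]

```text
t: 2.78
tcp_pos: [537.9, -198.9, 283.5]
ee_rot: [0.639, 0.769, -0.0, -0.001]
force: [-0.8, 0.6, 0.1]
gripper_width: -0.003
finger_force: 0.0
```

```bash
python3 tip.py
```

```text
-0.003194738093525647 [ 537.86613797 -198.9300857   283.45991499] 16513
-1 zmax [-10.6  -3.2   1.3] inner y [ 0.8 42.5]
1 zmax [-11.4  -3.4   1. ] inner y [ 0.6 41.3]
```

Emit:
play_rows:
  commands:
    - [[0,0,0],[0,0,-0.01],0.0854]
    - [[0,0,0],[0,0,-0.01],0.0854]
    - [[0,0,0],[0,0,-0.01],0.0854]
    - [[0,0,0],[0,0,-0.01],0.0854]
    - [[0,0,0],[0,0,-0.01],0.0854]
    - [[0,0,0],[0,0,0],0.0854]
    - [[0,0,0],[0,0,0],0.0854]
    - [[0,0,0],[0,0,0],0.0854]

```text
t: 3.5
tcp_pos: [538.3, -199.0, 234.5]
ee_rot: [0.638, 0.77, 0.0, 0.0]
force: [0.4, -0.3, -0.6]
gripper_width: 0.997
finger_force: 0.0
```

```bash
python3 tip.py; python3 - <<'E'
from h import *
z=np.load("w2.npz");cv2.imwrite("pics/w2.png",z["px"]);W=z["W"];hsv=cv2.cvtColor(z["px"],cv2.COLOR_BGR2HSV)
for c in((560,-203),(432,-369)):
    m=(np.hypot(W[...,0]-c[0],W[...,1]-c[1])<75)&(W[...,2]<15)&(W[...,2]>0)&(hsv[...,1]<40)&(hsv[...,2]>130)
    p=W[m];print(len(p),p.mean(0) if len(p) else 0,cv2.minAreaRect(p[:,:2].astype(np.float32)) if len(p)>5 else 0)
E
```

```text
0.997158793536972 [ 538.31022649 -198.98040851  234.54021095] 14786
-1 zmax [-13.7  -9.7  -6.7] inner y [41.1 67.9]
1 zmax [-13.7  -9.6  -6.4] inner y [40.  67.7]
4155 [ 560.00197857 -202.09218803    5.63881498] ((561.2034301757812, -205.5970458984375), (61.386802673339844, 102.55299377441406), 9.16001033782959)
1491 [ 439.66252172 -348.47701933    5.5159894 ] ((433.2427673339844, -370.23870849609375), (100.55848693847656, 60.59440612792969), 82.5622787475586)
```

View pics/w2.png

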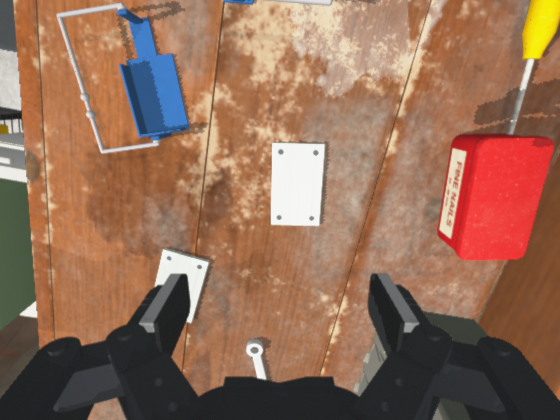

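The view shows plate A at (298,184), plate B at (180,285) and the small blue look-alike at (155,80). All match the earlier positions, so I grasp plate A.

Emit:
play_rows:
  commands:
    - [[0,0,-1.5],[0.011,-0.0025,-0.035],0.0854]
    - [[0,0,0],[0.011,-0.002,-0.035],0.0854]
    - [[0,0,0],[0,0,-0.035],0.0854]
    - [[0,0,0],[0,0,-0.035],0.0854]
    - [[0,0,0],[0,0,-0.035],0.0854]
    - [[0,0,0],[0,0,-0.025],0.0854]
    - [[0,0,0],[0,0,-0.015],0.0854]
    - [[0,0,0],[0,0,-0.01],0.0854]
    - [[0,0,0],[0,0,0],0.07]

```text
t: 4.3
tcp_pos: [559.7, -203.3, 7.9]
ee_rot: [0.648, 0.761, -0.0, -0.001]
force: [-0.5, 1.0, -0.7]
gripper_width: 0.878
finger_force: 0.0
```

Emit:
play_rows:
  commands:
    - [[0,0,0],[0,0,0],0.07]
    - [[0,0,0],[0,0,0],0.05]
    - [[0,0,0],[0,0,0],0.05]
    - [[0,0,0],[0,0,0],0.05]
    - [[0,0,0],[0,0,0],0.05]
  grip_force: 40

```text
t: 4.72
tcp_pos: [560.6, -203.8, 11.1]
ee_rot: [0.648, 0.761, 0.0, 0.001]
force: [-1.7, -0.6, 5.3]
gripper_width: 0.587
finger_force: 2.8
```

Emit:
play_rows:
  commands:
    - [[0,0,0],[0,0,0.005],0.075]
    - [[0,0,0],[0,0,0.005],0.075]
    - [[0,0,0],[0,0,0],0.075]
    - [[0,0,0],[0,0,0],0.075]
    - [[0,0,0],[0,0,-0.007],0.075]
    - [[0,0,0],[0,0,-0.008],0.075]
    - [[0,0,0],[0,0,0],0.065]
    - [[0,0,0],[0,0,0],0.055]
    - [[0,0,0],[0,0,0],0.055]
    - [[0,0,0],[0,0,0],0.055]
    - [[0,0,0],[0,0,0],0.055]
    - [[0,0,0],[0,0,0],0.055]

```text
t: 5.72
tcp_pos: [560.0, -203.4, 4.2]
ee_rot: [0.648, 0.761, -0.0, -0.0]
force: [-0.9, 0.7, -0.2]
gripper_width: 0.685
finger_force: 42.9
```

Emit:
play_rows:
  commands:
    - [[0,0,0],[0,0,0.03],0.055]
    - [[0,0,0],[0,0,0.035],0.055]
    - [[0,0,0],[0,0,0.035],0.055]
    - [[0,0,-0.5],[-0.008,0.017,0.015],0.055]
    - [[0,0,-0.5],[-0.016,0.034,0],0.055]
    - [[0,0,-0.5],[-0.016,0.034,0],0.055]
    - [[0,0,-0.5],[-0.016,0.034,0],0.055]
    - [[0,0,-0.5],[-0.016,0.034,0],0.055]
    - [[0,0,-0.5],[-0.016,0.034,0],0.055]
    - [[0,0,0],[-0.016,0.017,0],0.055]
    - [[0,0,0],[0,0,0],0.055]
    - [[0,0,0],[0,0,0],0.055]

```text
t: 6.72
tcp_pos: [455.9, 1.3, 119.7]
ee_rot: [0.667, 0.745, 0.0, 0.0]
force: [0.6, -0.2, -0.3]
gripper_width: 0.683
finger_force: 43.9
```

```bash
cat > car.py <<'E'
from h import *
import sys
def carrier(c,zf=8):
    W=c["W"];hsv=cv2.cvtColor(c["pixels"],cv2.COLOR_BGR2HSV)
    bl=(hsv[...,0]>100)&(hsv[...,0]<130)&(hsv[...,1]>120)&(np.abs(W[...,0]-455)<110)&(np.abs(W[...,1]-60)<125)&(W[...,1]>-75)
    p=W[bl&(W[...,2]>0)&(W[...,2]<zf)];r=cv2.minAreaRect(p[:,:2].astype(np.float32));print(len(p),p.mean(0).round(1),r)
    p=W[bl&(W[...,2]>27)&(W[...,2]<38)];print("fence",len(p),p.mean(0).round(1),cv2.minAreaRect(p[:,:2].astype(np.float32)) if len(p)>9 else "")
if __name__=="__main__":
    c=cap(sys.argv[1]);carrier(c);cv2.imwrite(sys.argv[2],c["pixels"])
E
python3 car.py top pics/t2.png; python3 car.py wrist pics/w3.png
```

```text
133 [472.8  83.1   4.1] ((468.67498779296875, 90.9432144165039), (31.218536376953125, 77.78499603271484), 3.285353660583496)
fence 18 [479.4 103.5  31.7] ((480.67523193359375, 96.18655395507812), (9.25031566619873, 79.1259536743164), 11.797800064086914)
13404 [448.7  76.4   3.7] ((439.483154296875, 27.767913818359375), (215.79537963867188, 103.5672836303711), 76.44828796386719)
fence 1858 [464.6 102.2  31.4] ((440.9807434082031, 30.355453491210938), (218.35330200195312, 95.87428283691406), 76.44884490966797)
```

View pics/w3.png

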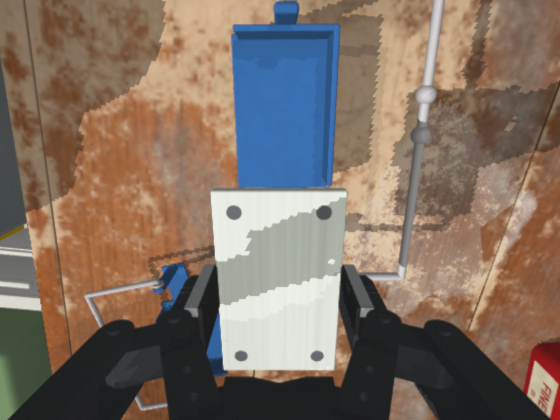

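Holding the plate over the carrier. The fences are clear (end fence at v≈28, long fence at u≈335) and the bail balls are at (425,95) and (421,133).

```bash
cat > fit.py <<'E'
from h import *
from scipy.optimize import least_squares
import sys
def fit(c,guess=(451,77.5,6.2)):
    W=c["W"];hsv=cv2.cvtColor(c["pixels"],cv2.COLOR_BGR2HSV)
    bl=(hsv[...,0]>100)&(hsv[...,0]<130)&(hsv[...,1]>100)
    th=np.radians(guess[2]);o=np.array(guess[:2])
    def loc(p,g):
        t=np.radians(g[2]);d=p[:,:2]-np.array(g[:2]);return np.c_[d[:,0]*np.cos(t)+d[:,1]*np.sin(t),-d[:,0]*np.sin(t)+d[:,1]*np.cos(t)]
    p=W[bl&(W[...,2]>30.3)&(W[...,2]<34)]
    g=np.array(guess,float)
    for tol in(14,8,5):
        l=loc(p,g)
        A=p[(abs(l[:,0]-32)<tol)&(l[:,1]>-52)&(l[:,1]<44)];B=p[(abs(l[:,1]-52)<tol)&(l[:,0]>-33)&(l[:,0]<26)]
        g=least_squares(lambda g:np.r_[loc(A,g)[:,0]-32,loc(B,g)[:,1]-52],g,loss="soft_l1").x
    print("carrier",g.round(2),len(A),len(B));return g
if __name__=="__main__":
    c=cap("wrist"); g=fit(c); cv2.imwrite(sys.argv[1],c["pixels"])
    np.savez("w.npz",W=c["W"],px=c["pixels"],M=c["M"])
    W=c["W"]; t=np.radians(g[2]);Rm=np.array([[np.cos(t),np.sin(t)],[-np.sin(t),np.cos(t)]])
    l=(W[...,:2]-g[:2])@Rm.T
    m=(abs(l[...,0]-85)<15)&(abs(l[...,1])<45)&(W[...,2]>44)&(W[...,2]<62)
    q=np.c_[l[m],W[m][:,2]]
    print("bar",len(q),q.mean(0).round(1))
    hi=q[q[:,2]>54.2];print("balls",len(hi))
    for k in(hi[hi[:,1]<np.median(q[:,1])],hi[hi[:,1]>=np.median(q[:,1])]):
        if len(k):print(k.mean(0).round(1),len(k))
E
python3 fit.py pics/w4.png
```

```text
carrier [452.04  76.64   6.55] 796 637
bar 1884 [84.1  3.1 52.4]
balls 280
[ 84.5 -11.5  55.1] 129
[84.5 12.9 55.2] 151
```

Emit:
play_rows:
  commands:
    - [[0,0,0],[-0.008,0.02,0],0.055]
    - [[0,0,0],[-0.0085,0.029,0],0.055]
    - [[0,0,0],[-0.008,0.02,-0.01],0.055]
    - [[0,0,0],[0,0,-0.025],0.055]
    - [[0,0,0],[0,0,-0.025],0.055]
    - [[0,0,0],[0,0,-0.02],0.055]
    - [[0,0,0],[0,0,-0.015],0.055]
    - [[0,0,0],[0,0,-0.01],0.055]
    - [[0,0,0],[0,0,-0.0045],0.055]
    - [[0,0,0],[0,0,0],0.055]
    - [[0,0,0],[0,0,0],0.055]

```text
t: 7.78
tcp_pos: [432.0, 69.2, 9.9]
ee_rot: [0.668, 0.744, 0.0, 0.0]
force: [-0.0, 0.5, -0.7]
gripper_width: 0.686
finger_force: 43.9
```

Emit:
play_rows:
  commands:
    - [[0,0,0],[0,0,0],0.066]
    - [[0,0,0],[0,0,0],0.066]
    - [[0,0,0],[0,0,0],0.066]
    - [[0,0,0],[0,0,0.02],0.066]
    - [[0,0,0],[0,0,0.035],0.066]
    - [[0,0,0],[0,0,0.035],0.075]
    - [[0,0,0],[0,0,0.035],0.075]
    - [[0,0,0],[0.01,-0.02,0.01],0.075]
    - [[0,0,-2],[0.01,-0.035,0],0.075]
    - [[0,0,-2],[0.01,-0.035,0],0.075]
    - [[0,0,-2],[0.01,-0.035,0],0.075]
    - [[0,0,-2],[0.01,-0.035,0],0.075]

```text
t: 8.78
tcp_pos: [481.8, -92.0, 145.6]
ee_rot: [0.719, 0.695, 0.0, 0.001]
force: [0.5, 0.6, 0.0]
gripper_width: 0.878
finger_force: 0.0
```

Emit:
play_rows:
  commands:
    - [[0,0,-2],[0,-0.035,0],0.075]
    - [[0,0,-2],[0,-0.035,0],0.075]
    - [[0,0,-2],[-0.01,-0.035,0],0.075]
    - [[0,0,0],[-0.01,-0.035,0],0.075]
    - [[0,0,0],[-0.01,-0.035,0],0.075]
    - [[0,0,0],[-0.01,-0.035,0],0.075]
    - [[0,0,0],[-0.01,-0.035,0],0.075]
    - [[0,0,0],[0,-0.034,0],0.075]
    - [[0,0,0],[0,0,0],0.075]
    - [[0,0,0],[0,0,0],0.075]

```text
t: 9.62
tcp_pos: [431.0, -370.7, 144.9]
ee_rot: [0.755, 0.656, 0.0, 0.0]
force: [-0.7, 0.4, 0.9]
gripper_width: 0.876
finger_force: 0.0
```

```bash
python3 - <<'E'
from h import *
c=cap("wrist");W=c["W"];hsv=cv2.cvtColor(c["pixels"],cv2.COLOR_BGR2HSV);print(readout.observe()["tcp_pos"])
m=(np.hypot(W[...,0]-433,W[...,1]+370)<75)&(W[...,2]<15)&(W[...,2]>2)&(hsv[...,1]<45)&(hsv[...,2]>120)
p=W[m];print(len(p),p.mean(0),cv2.minAreaRect(p[:,:2].astype(np.float32)))
c=cap("top");W=c["W"];hsv=cv2.cvtColor(c["pixels"],cv2.COLOR_BGR2HSV)
m=(np.hypot(W[...,0]-433,W[...,1]-70)<75)&(W[...,2]<25)&(W[...,2]>2)&(hsv[...,1]<45)&(hsv[...,2]>130)
p=W[m];print("A in carrier",len(p),p.mean(0),cv2.minAreaRect(p[:,:2].astype(np.float32)))
E
```

```text
[ 431.18463325 -369.41229816  144.86958982]
6948 [ 433.49118291 -367.42522539    5.65022985] ((433.0894775390625, -370.61993408203125), (100.13062286376953, 59.96642303466797), 82.56669616699219)
A in carrier 668 [431.87269507  69.14966556  10.02336296] ((433.6112976074219, 60.98969650268555), (62.11412048339844, 117.12376403808594), 5.45921516418457)
```

Emit:
play_rows:
  commands:
    - [[0,0,0.5],[0.002,-0.001,-0.03],0.075]
    - [[0,0,0],[0,0,-0.035],0.075]
    - [[0,0,0],[0,0,-0.03],0.075]
    - [[0,0,0],[0,0,-0.025],0.075]
    - [[0,0,0],[0,0,-0.015],0.075]
    - [[0,0,0],[0,0,-0.0055],0.075]
    - [[0,0,0],[0,0,0],0.075]
    - [[0,0,0],[0,0,0],0.065]
    - [[0,0,0],[0,0,0],0.055]
    - [[0,0,0],[0,0,0],0.055]
    - [[0,0,0],[0,0,0],0.055]
    - [[0,0,0],[0,0,0],0.055]

```text
t: 10.72
tcp_pos: [434.2, -370.5, 6.0]
ee_rot: [0.751, 0.661, 0.0, 0.001]
force: [0.5, 3.9, 7.7]
gripper_width: 0.682
finger_force: 43.1
```

Emit:
play_rows:
  commands:
    - [[0,0,0],[0,0,0.03],0.055]
    - [[0,0,0],[0,0,0.035],0.055]
    - [[0,0,0],[0,0,0.035],0.055]
    - [[0,0,0],[0,0,0.03],0.055]
    - [[0,0,2],[0.01,0.035,0],0.055]
    - [[0,0,2],[0.01,0.035,0],0.055]
    - [[0,0,2],[0.01,0.035,0],0.055]
    - [[0,0,2],[0.01,0.035,0],0.055]
    - [[0,0,2],[0.01,0.035,0],0.055]
    - [[0,0,2],[0,0.035,0],0.055]
    - [[0,0,2],[0,0.035,0],0.055]

```text
t: 11.63
tcp_pos: [483.8, -123.8, 135.2]
ee_rot: [0.664, 0.748, 0.0, 0.001]
force: [0.8, 0.2, 0.1]
gripper_width: 0.682
finger_force: 43.5
```

Emit:
play_rows:
  commands:
    - [[0,0,0],[-0.005,0.035,0],0.055]
    - [[0,0,0],[-0.01,0.03,0],0.055]
    - [[0,0,0],[0,0,0],0.055]
    - [[0,0,0],[0,0,0],0.055]

```text
t: 11.97
tcp_pos: [468.5, -59.2, 135.2]
ee_rot: [0.664, 0.748, 0.0, 0.001]
force: [-0.6, -0.5, -1.1]
gripper_width: 0.678
finger_force: 43.5
```

```bash
python3 fit.py pics/w5.png; python3 -c "
from h import *
s=readout.observe();print(s['tcp_pos'],s['ee_rot'])"
```

```text
carrier [  663.41 -1783.95     6.48] 0 0
bar 0 [nan nan nan]
balls 0
[469.02268182 -60.2573818  135.1504891 ] [6.64266989e-01 7.47494752e-01 4.05154300e-04 8.93500194e-04]fit.py:24: RuntimeWarning: Mean of empty slice.
  print("bar",len(q),q.mean(0).round(1))
  ret = um.true_divide(
  return _methods._mean(a, axis=axis, dtype=dtype,
  ret = ret.dtype.type(ret / rcount)
```

View pics/w5.png

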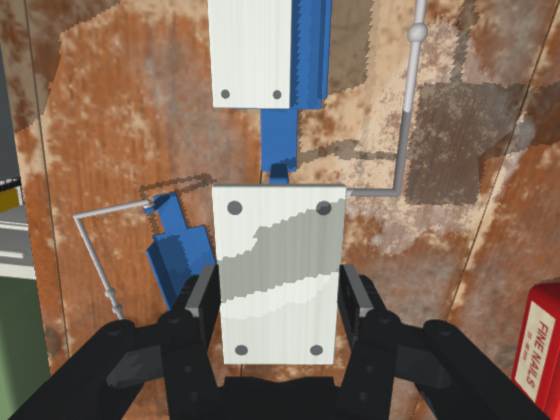

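Plate A lies square in the carrier with about 20 mm to the long fence; the end fence is out of view, so I move closer and refit.

Emit:
play_rows:
  commands:
    - [[0,0,0],[-0.006,0.03,0],0.055]
    - [[0,0,0],[-0.007,0.032,0],0.055]
    - [[0,0,0],[0,0,0],0.055]
    - [[0,0,0],[0,0,0],0.055]

```text
t: 12.35
tcp_pos: [456.0, 1.5, 134.7]
ee_rot: [0.664, 0.747, 0.0, 0.0]
force: [0.3, -0.9, -1.5]
gripper_width: 0.681
finger_force: 43.4
```

```bash
cat > pl.py <<'E'
from h import *
from fit import fit
import sys
c=cap("wrist");g=fit(c,eval(sys.argv[1]) if len(sys.argv)>1 else (452,76.6,6.5));s=readout.observe();print(s['tcp_pos'].round(1),s['ee_rot'].round(4))
W=c["W"];hsv=cv2.cvtColor(c["pixels"],cv2.COLOR_BGR2HSV);t=np.radians(g[2]);Rm=np.array([[np.cos(t),np.sin(t)],[-np.sin(t),np.cos(t)]])
l=(W[...,:2]-g[:2])@Rm.T
m=(abs(l[...,0]+10)<60)&(abs(l[...,1])<75)&(W[...,2]<35)&(W[...,2]>6.5)&(hsv[...,1]<45)&(hsv[...,2]>80)
q=np.c_[l[m],W[m][:,2]];print(len(q),"plates x",np.percentile(q[:,0],[1,99]).round(1),"y",np.percentile(q[:,1],[1,99]).round(1),"z",np.percentile(q[:,2],[5,50,95]).round(1),cv2.minAreaRect(q[:,:2].astype(np.float32)))
E
python3 pl.py
```

```text
carrier [452.03  76.54   6.59] 684 524
[456.3   0.9 134.7] [6.647e-01 7.471e-01 3.000e-04 6.000e-04]
9708 plates x [-50.4   8.1] y [-53.9  42.2] z [ 8.5  9.6 10.8] ((-9.008358001708984, -0.42670440673828125), (109.78885650634766, 84.3735580444336), 89.5302963256836)
```

Emit:
play_rows:
  commands:
    - [[0,0,0],[-0.008,0.02,0],0.055]
    - [[0,0,0],[-0.0085,0.028,0],0.055]
    - [[0,0,0],[-0.008,0.02,-0.01],0.055]
    - [[0,0,0],[0,0,-0.025],0.055]
    - [[0,0,0],[0,0,-0.025],0.055]
    - [[0,0,0],[0,0,-0.025],0.055]
    - [[0,0,0],[0,0,-0.02],0.055]
    - [[0,0,0],[0,0,-0.0125],0.055]
    - [[0,0,0],[0,0,0],0.055]
    - [[0,0,0],[0,0,0],0.055]
    - [[0,0,0],[0,0,0],0.066]
    - [[0,0,0],[0,0,0],0.066]

```text
t: 13.4
tcp_pos: [431.8, 69.1, 17.6]
ee_rot: [0.665, 0.747, 0.001, 0.001]
force: [0.1, -0.1, 0.7]
gripper_width: 0.769
finger_force: 0.0
```

Emit:
play_rows:
  commands:
    - [[0,0,0],[0,0,0],0.066]
    - [[0,0,0],[0,0,0.015],0.066]
    - [[0,0,0],[0,0,0.03],0.066]
    - [[0,0,0],[0,0,0.035],0.066]
    - [[0,0,0],[0.006,-0.01,0.035],0.066]
    - [[0,0,0],[0.006,-0.03,0],0.0]
    - [[0,0,0],[0.006,-0.03,0],0.0]
    - [[0,0,0],[0,0,0],0.0]
    - [[0,0,0],[0,0,0],0.0]

```text
t: 14.15
tcp_pos: [449.3, -1.4, 132.5]
ee_rot: [0.666, 0.746, 0.0, 0.001]
force: [-0.2, 0.0, -0.6]
gripper_width: 0.206
finger_force: 0.0
```

```bash
python3 pl.py
```

```text
carrier [451.98  76.7    6.6 ] 700 568
[448.9  -0.6 132.2] [6.652e-01 7.466e-01 2.000e-04 2.000e-04]
10601 plates x [-50.8   7.8] y [-54.4  43.4] z [14.5 15.6 16.9] ((-9.180927276611328, 0.683563232421875), (85.98689270019531, 114.19508361816406), 0.4789578318595886)
```

Emit:
play_rows:
  commands:
    - [[0,0,0],[-0.006,0.024,0],0.067]
    - [[0,0,0],[-0.006,0.024,0],0.067]
    - [[0,0,0],[-0.005,0.022,0],0.067]
    - [[0,0,0],[0,0,-0.03],0.067]
    - [[0,0,0],[0,0,-0.03],0.067]
    - [[0,0,0],[0,0,-0.02],0.067]
    - [[0,0,0],[0,0,-0.02],0.067]
    - [[0,0,0],[0,0,-0.012],0.067]
    - [[0,0,0],[0,0,-0.006],0.067]
    - [[0,0,0],[0,0,-0.005],0.067]
    - [[0,0,0],[0,0,0],0.067]
  grip_force: 20

```text
t: 15.12
tcp_pos: [431.8, 70.0, 8.5]
ee_rot: [0.664, 0.747, -0.0, -0.0]
force: [0.1, -0.3, 0.2]
gripper_width: 0.783
finger_force: 0.0
```

Emit:
play_rows:
  commands:
    - [[0,0,0],[0,0,0],0.055]
    - [[0,0,0],[0,0,0],0.055]
    - [[0,0,0],[0,0,0],0.055]
    - [[0,0,0],[0,0,0],0.055]

```text
t: 15.45
tcp_pos: [432.3, 69.6, 9.3]
ee_rot: [0.665, 0.747, 0.0, 0.0]
force: [-0.2, -0.1, -2.4]
gripper_width: 0.7
finger_force: 22.1
```

Emit:
play_rows:
  commands:
    - [[0,0,0],[0.001,0.0015,0],0.055]
    - [[0,0,0],[0.001,0.0015,0],0.055]
    - [[0,0,0],[0.001,0.0015,0],0.055]
    - [[0,0,0],[0.001,0.001,0],0.055]
    - [[0,0,0],[0,0,0],0.055]
    - [[0,0,0],[0,0,0],0.055]

```text
t: 15.95
tcp_pos: [436.0, 75.3, 9.2]
ee_rot: [0.665, 0.747, -0.0, -0.0]
force: [-1.4, 0.2, 6.4]
gripper_width: 0.7
finger_force: 23.0
```

Emit:
play_rows:
  commands:
    - [[0,0,0],[0,0,0],0.062]
    - [[0,0,0],[0,0,0],0.062]
    - [[0,0,0],[0,0,0.01],0.062]
    - [[0,0,0],[0,0,0.03],0.062]
    - [[0,0,0],[0,0,0.035],0.062]
    - [[0,0,0],[0,0,0.035],0.0854]
    - [[0,0,0],[0.006,-0.03,0.015],0.0854]
    - [[0,0,0],[0.006,-0.04,0],0.0854]
    - [[0,0,0],[0,0,0],0.0854]
    - [[0,0,0],[0,0,0],0.0854]
    - [[0,0,0],[0,0,0],0.0854]

```text
t: 16.87
tcp_pos: [447.8, 5.2, 133.6]
ee_rot: [0.665, 0.747, -0.0, -0.0]
force: [-0.0, -0.5, -0.7]
gripper_width: 1.001
finger_force: 0.0
```

```bash
python3 pl.py
```

```text
carrier [451.96  76.7    6.53] 697 526
[447.8   5.7 133.5] [ 6.647e-01  7.471e-01 -2.000e-04 -4.000e-04]
10433 plates x [-45.8  12.7] y [-49.5  48.4] z [14.5 15.7 16.9] ((-6.380596160888672, 3.274944305419922), (80.75729370117188, 109.5543441772461), 0.5664635896682739)
```

Emit:
play_rows:
  commands:
    - [[0,0,0],[-0.001,0.03,0],0.0854]
    - [[0,0,0],[-0.001,0.03,0],0.0854]
    - [[0,0,0],[0,0.0105,0],0.0854]
    - [[0,0,0],[0,0,-0.03],0.0854]
    - [[0,0,0],[0,0,-0.03],0.0854]
    - [[0,0,0],[0,0,-0.02],0.0854]
    - [[0,0,0],[0,0,-0.01],0.0854]
    - [[0,0,0],[0,0,0],0.0854]

```text
t: 17.58
tcp_pos: [444.9, 76.4, 41.7]
ee_rot: [0.664, 0.748, -0.001, -0.002]
force: [0.3, 0.2, 0.5]
gripper_width: 0.999
finger_force: 0.0
```

Emit:
play_rows:
  commands:
    - [[0,0,0],[0,0,-0.008],0.0854]
    - [[0,0,0],[0,0,-0.007],0.0854]
    - [[0,0,0],[0,0,-0.007],0.0854]
    - [[0,0,0],[0,0,-0.007],0.0854]
    - [[0,0,0],[0,0,-0.0065],0.0854]
    - [[0,0,0],[0,0,0],0.0854]

```text
t: 18.08
tcp_pos: [445.8, 75.5, 7.3]
ee_rot: [0.665, 0.747, -0.0, -0.0]
force: [0.4, 0.4, 0.0]
gripper_width: 0.996
finger_force: 0.0
```

Emit:
play_rows:
  commands:
    - [[0,0,0],[0,0,0],0.08]
    - [[0,0,0],[0,0,0],0.076]
    - [[0,0,0],[0,0,0],0.072]
    - [[0,0,0],[0,0,0],0.068]
    - [[0,0,0],[0,0,0],0.064]
    - [[0,0,0],[0,0,0],0.06]
    - [[0,0,0],[0,0,0],0.06]
    - [[0,0,0],[0,0,0],0.06]
    - [[0,0,0],[0,0,0],0.06]
    - [[0,0,0],[0,0,0],0.06]

```text
t: 18.92
tcp_pos: [449.6, 75.8, 10.4]
ee_rot: [0.665, 0.747, 0.003, 0.003]
force: [10.6, 4.3, 23.6]
gripper_width: 0.824
finger_force: 20.0
```

Emit:
play_rows:
  commands:
    - [[0,0,0],[0,0,0],0.08]
    - [[0,0,0],[0,0,0],0.08]
    - [[0,0,0],[0,0,0.003],0.08]
    - [[0,0,0],[0,0,0.0025],0.08]
    - [[0,0,0],[0,0,0],0.08]
    - [[0,0,0],[0,0,0],0.08]

```text
t: 19.42
tcp_pos: [446.0, 75.6, 14.0]
ee_rot: [0.665, 0.747, 0.0, 0.0]
force: [0.4, -0.7, -0.4]
gripper_width: 0.937
finger_force: 0.0
```

Emit:
play_rows:
  commands:
    - [[0,0,0],[0,0,0],0.076]
    - [[0,0,0],[0,0,0],0.072]
    - [[0,0,0],[0,0,0],0.068]
    - [[0,0,0],[0,0,0],0.064]
    - [[0,0,0],[0,0,0],0.06]
    - [[0,0,0],[0,0,0],0.06]
    - [[0,0,0],[0,0,0],0.06]
    - [[0,0,0],[0,0,0],0.06]

```text
t: 20.08
tcp_pos: [447.4, 75.6, 14.3]
ee_rot: [0.665, 0.747, 0.001, 0.001]
force: [6.2, 0.1, 7.4]
gripper_width: 0.744
finger_force: 20.2
```

Emit:
play_rows:
  commands:
    - [[0,0,0],[0,0,0],0.08]
    - [[0,0,0],[0,0,0],0.08]
    - [[0,0,0],[0,0,0],0.08]
    - [[0,0,0],[0,0,0.015],0.08]
    - [[0,0,0],[0,0,0.03],0.08]
    - [[0,0,0],[0,0,0.035],0.08]
    - [[0,0,0],[0.004,-0.02,0.04],0.0]
    - [[0,0,0],[0.005,-0.03,0],0.0]
    - [[0,0,0],[0.005,-0.025,0],0.0]
    - [[0,0,0],[0,0,0],0.0]
    - [[0,0,0],[0,0,0],0.0]
    - [[0,0,0],[0,0,0],0.0]

```text
t: 21.08
tcp_pos: [459.2, 2.3, 130.6]
ee_rot: [0.665, 0.747, -0.0, -0.001]
force: [0.7, -0.2, -0.9]
gripper_width: 0.079
finger_force: 0.0
```

```bash
python3 pl.py
```

```text
carrier [444.51  75.52   6.97] 706 577
[459.3   2.6 130.6] [ 6.647e-01  7.471e-01 -3.000e-04 -6.000e-04]
12742 plates x [-40.9  29.4] y [-49.9  47.8] z [ 9.3 15.5 16.8] ((-5.966379165649414, 2.06500244140625), (107.43923950195312, 72.60535430908203), 89.86375427246094)
```

```bash
cat >> pl.py <<'E'
for lo,hi in((6.5,12.5),(13,19)):
    k=q[(q[:,2]>lo)&(q[:,2]<hi)]
    for a,b in((-50,-15),(-15,15),(15,50)):
        kk=k[(k[:,1]>a)&(k[:,1]<b)]
        print(lo,a,b,len(kk),"x",np.percentile(kk[:,0],[1,99]).round(1) if len(kk)>5 else "")
    print("   y",np.percentile(k[:,1],[1,99]).round(1) if len(k)>5 else "")
cv2.imwrite(sys.argv[2] if len(sys.argv)>2 else "pics/last.png",cv2.resize(c["pixels"][0:300,150:450],None,fx=2,fy=2))
E
python3 pl.py "(444.5,75.5,7)" pics/w6.png
```

```text
carrier [444.54  75.51   6.97] 711 547
[459.3   2.8 130.6] [ 6.645e-01  7.473e-01 -3.000e-04 -5.000e-04]
12719 plates x [-41.   29.5] y [-49.6  47.8] z [ 9.3 15.5 16.8] ((-4.403102874755859, 1.9473228454589844), (76.23928833007812, 106.31231689453125), 0.13295342028141022)
6.5 -50 -15 606 x [-41.9 -30.7]
6.5 -15 15 570 x [-41.7 -30.7]
6.5 15 50 692 x [-41.4 -30.6]
   y [-50.1  46.8]
13 -50 -15 3318 x [-29.1  29.6]
13 -15 15 3240 x [-29.1  29.6]
13 15 50 4172 x [-29.1  29.5]
   y [-49.5  47.7]
```

View pics/w6.png

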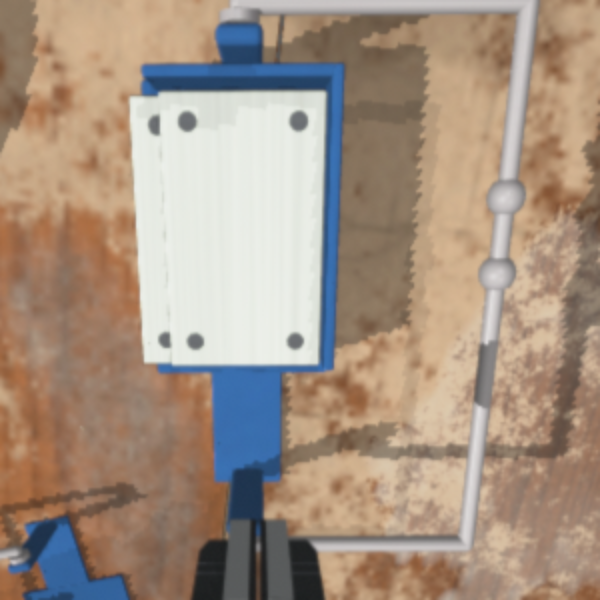

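Upper plate is flush against the long fence. The lower one still sticks out by about 12 mm because the fingertip rode over it. I squeeze again with the tip lower.

Emit:
play_rows:
  commands:
    - [[0,0,0],[-0.006,0.024,0],0.0854]
    - [[0,0,0],[-0.006,0.024,0],0.0854]
    - [[0,0,0],[-0.007,0.0235,0],0.0854]
    - [[0,0,0],[0,0,0],0.0854]
    - [[0,0,0],[0,0,-0.03],0.0854]
    - [[0,0,0],[0,0,-0.03],0.0854]
    - [[0,0,0],[0,0,-0.02],0.0854]
    - [[0,0,0],[0,0,-0.015],0.0854]
    - [[0,0,0],[0,0,-0.01],0.0854]
    - [[0,0,0],[0,0,-0.008],0.0854]
    - [[0,0,0],[0,0,-0.0065],0.08]
    - [[0,0,0],[0,0,0],0.08]

```text
t: 22.18
tcp_pos: [440.5, 73.7, 10.6]
ee_rot: [0.665, 0.747, -0.0, -0.0]
force: [-0.1, 0.6, -0.6]
gripper_width: 0.936
finger_force: 0.0
```

Emit:
play_rows:
  commands:
    - [[0,0,0],[0,0,0],0.076]
    - [[0,0,0],[0,0,0],0.074]
    - [[0,0,0],[0,0,0],0.072]
    - [[0,0,0],[0,0,0],0.07]
    - [[0,0,0],[0,0,0],0.068]
    - [[0,0,0],[0,0,0],0.066]
    - [[0,0,0],[0,0,0],0.064]
    - [[0,0,0],[0,0,0],0.06]
    - [[0,0,0],[0,0,0],0.06]
    - [[0,0,0],[0,0,0],0.06]
    - [[0,0,0],[0,0,0],0.06]

```text
t: 23.1
tcp_pos: [441.9, 73.5, 12.2]
ee_rot: [0.665, 0.747, 0.001, 0.001]
force: [7.2, 1.5, 11.4]
gripper_width: 0.748
finger_force: 21.3
```

Emit:
play_rows:
  commands:
    - [[0,0,0],[0,0,0],0.08]
    - [[0,0,0],[0,0,0],0.08]
    - [[0,0,0],[0,0,0],0.08]
    - [[0,0,0],[0,0,0.015],0.08]
    - [[0,0,0],[0,0,0.03],0.08]
    - [[0,0,0],[0,0,0.035],0.08]
    - [[0,0,0],[0.004,-0.02,0.04],0.0]
    - [[0,0,0],[0.004,-0.03,0],0.0]
    - [[0,0,0],[0.002,-0.026,0],0.0]
    - [[0,0,0],[0,0,0],0.0]
    - [[0,0,0],[0,0,0],0.0]
    - [[0,0,0],[0,0,0],0.0]

```text
t: 24.1
tcp_pos: [449.9, -0.7, 128.2]
ee_rot: [0.665, 0.747, -0.0, -0.001]
force: [0.2, 0.1, -0.6]
gripper_width: 0.077
finger_force: 0.0
```

```bash
python3 pl.py "(442,75.5,7)"
```

```text
carrier [438.78  74.68   7.1 ] 741 582
[ 4.500e+02 -4.000e-01  1.282e+02] [ 6.647e-01  7.471e-01 -4.000e-04 -6.000e-04]
13011 plates x [-40.3  29.5] y [-50.1  47.8] z [ 9.3 15.5 16.8] ((-5.6444091796875, 2.312641143798828), (71.99008178710938, 108.03667449951172), 0.08530789613723755)
6.5 -50 -15 587 x [-41.2 -30.6]
6.5 -15 15 561 x [-41.  -30.6]
6.5 15 50 679 x [-40.7 -30.6]
   y [-50.5  47. ]
13 -50 -15 3412 x [-29.1  29.5]
13 -15 15 3337 x [-29.1  29.6]
13 15 50 4257 x [-29.1  29.6]
   y [-50.   47.7]
```

Lower plate not moved: the tips sit higher than I assumed (extent about 0–2 mm at this opening). Retry at TCP z≈5, rising slightly as it closes.

Emit:
play_rows:
  commands:
    - [[0,0,0],[-0.005,0.0245,0],0.0854]
    - [[0,0,0],[-0.005,0.0245,0],0.0854]
    - [[0,0,0],[-0.005,0.0246,0],0.0854]
    - [[0,0,0],[0,0,0],0.0854]
    - [[0,0,0],[0,0,-0.03],0.0854]
    - [[0,0,0],[0,0,-0.03],0.0854]
    - [[0,0,0],[0,0,-0.025],0.0854]
    - [[0,0,0],[0,0,-0.015],0.0854]
    - [[0,0,0],[0,0,-0.01],0.0854]
    - [[0,0,0],[0,0,-0.008],0.0854]
    - [[0,0,0],[0,0,-0.005],0.0854]
    - [[0,0,0],[0,0,0],0.0854]

```text
t: 25.15
tcp_pos: [435.2, 72.8, 4.9]
ee_rot: [0.665, 0.747, -0.0, -0.0]
force: [0.2, 0.3, 0.1]
gripper_width: 0.998
finger_force: 0.0
```

Emit:
play_rows:
  commands:
    - [[0,0,0],[0,0,0],0.079]
    - [[0,0,0],[0.001,0,0],0.076]
    - [[0,0,0],[0.001,0,0],0.074]
    - [[0,0,0],[0.001,0,0],0.072]
    - [[0,0,0],[0.001,0,0.001],0.07]
    - [[0,0,0],[0.001,0,0.001],0.068]
    - [[0,0,0],[0.001,0,0.0005],0.066]
    - [[0,0,0],[0.001,0,0.0005],0.064]
    - [[0,0,0],[0,0,0],0.06]
    - [[0,0,0],[0,0,0],0.06]
    - [[0,0,0],[0,0,0],0.06]
    - [[0,0,0],[0,0,0],0.06]

```text
t: 26.15
tcp_pos: [442.4, 72.6, 8.8]
ee_rot: [0.665, 0.747, 0.0, 0.0]
force: [-1.9, -1.1, 6.0]
gripper_width: 0.742
finger_force: 21.4
```

Emit:
play_rows:
  commands:
    - [[0,0,0],[0,0,0],0.08]
    - [[0,0,0],[0,0,0],0.08]
    - [[0,0,0],[0,0,0],0.08]
    - [[0,0,0],[0,0,0.015],0.08]
    - [[0,0,0],[0,0,0.03],0.08]
    - [[0,0,0],[0,0,0.035],0.08]
    - [[0,0,0],[0.004,-0.02,0.04],0.0]
    - [[0,0,0],[0.004,-0.03,0],0.0]
    - [[0,0,0],[0.002,-0.026,0],0.0]
    - [[0,0,0],[0,0,0],0.0]
    - [[0,0,0],[0,0,0],0.0]
    - [[0,0,0],[0,0,0],0.0]

```text
t: 27.15
tcp_pos: [452.1, -1.8, 125.5]
ee_rot: [0.665, 0.747, -0.0, -0.0]
force: [-0.4, 0.5, -0.5]
gripper_width: 0.08
finger_force: 0.0
```

```bash
python3 pl.py "(440,75,7)"
```

```text
carrier [439.43  74.73   7.  ] 755 588
[452.   -1.4 125.4] [ 6.647e-01  7.471e-01 -1.000e-04 -2.000e-04]
11451 plates x [-29.   29.5] y [-50.   47.8] z [14.5 15.7 16.8] ((-0.4278678894042969, 2.2903289794921875), (107.15292358398438, 65.89497375488281), 89.29519653320312)
6.5 -50 -15 0 x 
6.5 -15 15 0 x 
6.5 15 50 0 x 
   y 
13 -50 -15 3496 x [-29.1  29.5]
13 -15 15 3425 x [-29.   29.5]
13 15 50 4377 x [-28.9  29.5]
   y [-50.1  47.7]
```

Emit:
play_rows:
  commands:
    - [[0,0,0],[-0.0035,0.0045,0],0.0]
    - [[0,0,0],[0,0,-0.03],0.0]
    - [[0,0,0],[0,0,-0.03],0.0]
    - [[0,0,0],[0,0,-0.02],0.0]
    - [[0,0,0],[0,0,-0.015],0.0]
    - [[0,0,0],[0,0,-0.01],0.0]
    - [[0,0,0],[0,0,-0.006],0.0]
    - [[0,0,0],[0,0,0],0.0]
    - [[0,0,0],[-0.0004,0.003,0],0.0]
    - [[0,0,0],[-0.0004,0.003,0],0.0]
    - [[0,0,0],[-0.0002,0.002,0],0.0]
    - [[0,0,0],[0,0,0],0.0]

```text
t: 28.2
tcp_pos: [447.9, 11.0, 15.3]
ee_rot: [0.665, 0.747, 0.0, 0.0]
force: [0.2, -0.2, 0.4]
gripper_width: -0.002
finger_force: 0.0
```

Emit:
play_rows:
  commands:
    - [[0,0,0],[-0.0001,0.001,0],0.0]
    - [[0,0,0],[-0.0001,0.001,0],0.0]
    - [[0,0,0],[-0.0001,0.001,0],0.0]
    - [[0,0,0],[0,0,0],0.0]

```text
t: 28.53
tcp_pos: [447.6, 13.5, 14.8]
ee_rot: [0.665, 0.747, 0.0, 0.0]
force: [-0.3, -1.4, 1.3]
gripper_width: -0.001
finger_force: 0.6
```

Emit:
play_rows:
  commands:
    - [[0,0,0],[-0.0001,0.001,0],0.0]
    - [[0,0,0],[-0.0001,0.001,0],0.0]
    - [[0,0,0],[-0.0001,0.001,0],0.0]
    - [[0,0,0],[-0.0001,0.001,0],0.0]
    - [[0,0,0],[-0.0001,0.001,0],0.0]

```text
t: 28.95
tcp_pos: [447.1, 18.5, 14.7]
ee_rot: [0.665, 0.747, 0.0, 0.0]
force: [0.2, -4.6, 4.1]
gripper_width: -0.003
finger_force: 2.3
```

Emit:
play_rows:
  commands:
    - [[0,0,0],[0.0005,-0.005,0],0.0]
    - [[0,0,0],[0.0005,-0.005,0],0.0]
    - [[0,0,0],[0,0,0.03],0.0]
    - [[0,0,0],[0,0,0.035],0.0]
    - [[0,0,0],[0,0,0.035],0.0]
    - [[0,0,0],[0,0,0.01],0.0]
    - [[0,0,0],[0,0,0],0.0]
    - [[0,0,0],[0,0,0],0.0]

```text
t: 29.62
tcp_pos: [447.9, 8.3, 124.8]
ee_rot: [0.665, 0.747, 0.0, 0.0]
force: [-0.8, 0.2, 0.4]
gripper_width: 0.001
finger_force: 0.0
```

```bash
python3 pl.py "(439,79,7)" pics/w7.png
```

```text
carrier [438.92  78.89   6.99] 736 571
[447.5   8.4 124.1] [ 6.649e-01  7.470e-01 -2.000e-04 -3.000e-04]
11272 plates x [-29.   29.6] y [-48.4  49.5] z [14.5 15.6 16.8] ((0.6788520812988281, 3.1617164611816406), (66.19169616699219, 105.930419921875), 0.3261684477329254)
6.5 -50 -15 0 x 
6.5 -15 15 0 x 
6.5 15 50 0 x 
   y 
13 -50 -15 3376 x [-28.9  29.6]
13 -15 15 3351 x [-28.9  29.7]
13 15 50 4509 x [-28.9  29.6]
   y [-48.4  49.1]
```

View pics/w7.png

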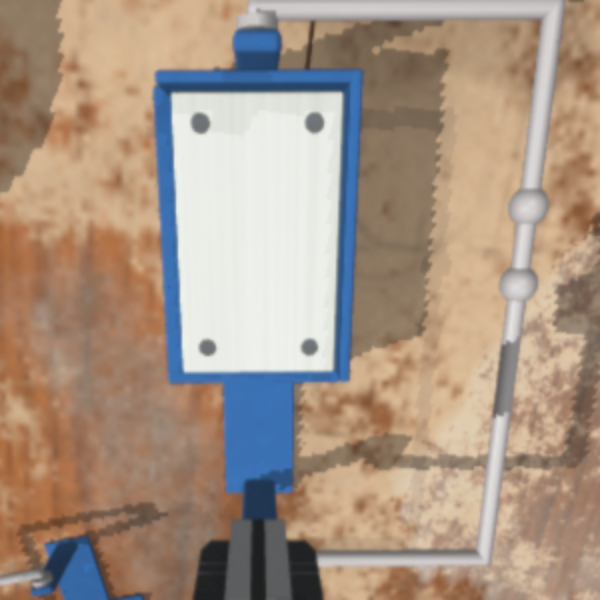

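Both plates are flush in the corner and the lower one is fully covered (bail balls at (528,206) and (518,284)). Now the scale.

Emit:
play_rows:
  commands:
    - [[0,0,0],[0.003,0.02,0.03],0.04]
    - [[0,0,-1],[0.005,0.033,0.03],0.04]
    - [[0,0,-1],[0.005,0.033,0.03],0.04]
    - [[0,0,-1],[0.005,0.033,0.03],0.04]
    - [[0,0,-1],[0.005,0.033,0],0.04]
    - [[0,0,-1],[0.005,0.033,0],0.04]
    - [[0,0,-1],[0.005,0.033,0],0.04]
    - [[0,0,-1],[0.005,0.033,0],0.04]
    - [[0,0,-1],[0.005,0.033,0],0.04]
    - [[0,0,-0.5],[0.005,0.033,0],0.04]
    - [[0,0,0],[0.005,0.014,0],0.04]
    - [[0,0,0],[0,0,0],0.04]

```text
t: 30.67
tcp_pos: [499.9, 334.9, 235.5]
ee_rot: [0.717, 0.697, -0.001, -0.001]
force: [0.3, -0.7, -0.4]
gripper_width: 0.472
finger_force: 0.0
```

```bash
python3 - <<'E'
from h import *
s=readout.observe();c=cap("wrist");print(s["tcp_pos"].round(1),s["ee_rot"].round(3));W=c["W"];hsv=cv2.cvtColor(c["pixels"],cv2.COLOR_BGR2HSV)
m=(hsv[...,0]>20)&(hsv[...,0]<35)&(hsv[...,1]>150)&(W[...,2]>170)&(W[...,2]<190)&(np.hypot(W[...,0]-501,W[...,1]-340)<45)
p=W[m];print(len(p));print(cv2.minAreaRect(p[:,:2].astype(np.float32)) if len(p)>5 else "")
E
```

```text
[499.9 334.9 235.5] [ 0.717  0.697 -0.001 -0.001]
1369
((501.38140869140625, 340.2501220703125), (35.183319091796875, 18.070283889770508), 87.93062591552734)
```

Emit:
play_rows:
  commands:
    - [[0,0,-0.4],[0.0015,0.005,-0.02],0.04]
    - [[0,0,0],[0,0,-0.025],0.04]
    - [[0,0,0],[0,0,-0.02],0.04]
    - [[0,0,0],[0,0,-0.012],0.04]
    - [[0,0,0],[0,0,-0.008],0.04]
    - [[0,0,0],[0,0,0],0.03]
    - [[0,0,0],[0,0,0],0.02]
    - [[0,0,0],[0,0,0],0.01]
    - [[0,0,0],[0,0,0],0.01]
    - [[0,0,0],[0,0,0],0.01]
    - [[0,0,0],[0,0,0],0.01]
  grip_force: 80

```text
t: 31.63
tcp_pos: [501.4, 337.5, 153.7]
ee_rot: [0.721, 0.693, 0.0, 0.0]
force: [-0.6, 0.3, -1.3]
gripper_width: 0.2
finger_force: 78.0
```

Emit:
play_rows:
  commands:
    - [[0,0,0],[0,0,0],0.01]
    - [[0,0,0],[0,0,0.004],0.01]
    - [[0,0,0],[0,0,0.006],0.01]
    - [[0,0,0],[0,0,0.006],0.01]
    - [[0,0,0],[0,0,0],0.01]
    - [[0,0,0],[-0.01,0,0],0.01]
    - [[0,0,0],[-0.02,0.001,0],0.01]
    - [[0,0,0],[-0.02,0.001,0],0.01]
    - [[0,0,0],[-0.025,0.001,0],0.01]
    - [[0,0,0],[-0.015,0,0],0.01]
    - [[0,0,0],[0,0,0],0.01]

```text
t: 32.55
tcp_pos: [407.9, 340.2, 169.2]
ee_rot: [0.72, 0.694, -0.001, -0.0]
force: [0.3, 0.3, -0.7]
gripper_width: 0.199
finger_force: 78.3
```

```bash
python3 - <<'E'
from h import *
s=readout.observe();print(s["tcp_pos"].round(1),s["ee_rot"].round(4),s["force"],s["gripper_width"])
for n in("top","scene"):
    c=cap(n);W=c["W"];hsv=cv2.cvtColor(c["pixels"],cv2.COLOR_BGR2HSV)
    m=(hsv[...,0]>20)&(hsv[...,0]<35)&(hsv[...,1]>150)&(W[...,2]>120)&(W[...,2]<230)&(np.hypot(W[...,0]-s["tcp_pos"][0],W[...,1]-s["tcp_pos"][1])<60)
    p=W[m];print(n,len(p),p.mean(0) if len(p) else "",p.min(0) if len(p) else "",p.max(0) if len(p) else "")
c=cap("wrist");cv2.imwrite("pics/w8.png",c["pixels"]);np.savez("w8.npz",W=c["W"],px=c["pixels"])
E
```

```text
[407.9 340.2 169.2] [ 7.202e-01  6.937e-01 -9.000e-04 -3.000e-04] [ 0.26256902  0.28640071 -0.6868368 ] 0.19931490558861784
top 0   
scene 109 [408.09696858 328.29891772 168.53193262] [397.42306501 314.82551437 143.11032828] [429.83381925 356.17731371 196.47606738]
```

View pics/w8.png

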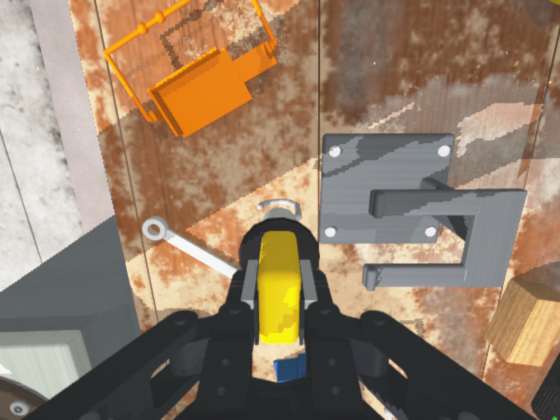

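The scale is out of the fork and upright in the fingers: grip at (280,285), hook at (280,207). Next I measure the scale in the tool frame.

```bash
python3 - <<'E'
from h import *
s=readout.observe();z=np.load("w8.npz");W=z["W"];hsv=cv2.cvtColor(z["px"],cv2.COLOR_BGR2HSV)
T=(W-s["tcp_pos"])@R.from_quat(s["ee_rot"]).as_matrix()   # tool frame
m=(hsv[...,0]>20)&(hsv[...,0]<35)&(hsv[...,1]>150)
m[:220]=0;p=T[m&(abs(T[...,2])<80)]
print(len(p),"z",np.percentile(p[:,2],[1,5,50,99]).round(1))
for lo,hi in((-60,-15),(-15,0),(0,30)):
    k=p[(p[:,2]>lo)&(p[:,2]<hi)]
    if len(k)>5: print(lo,len(k),"x",np.percentile(k[:,0],[2,98]).round(1),"y",np.percentile(k[:,1],[2,98]).round(1))
# collar: dark pts near z 15..35
v,u=np.indices(m.shape)
k=T[(v>210)&(v<270)&(u>235)&(u<325)&(hsv[...,2]<70)];k=k[abs(k[:,2]-20)<15];print("collar",len(k),np.percentile(k,[2,50,98],axis=0).round(1))
k=T[(v>192)&(v<222)&(u>255)&(u<305)&(T[...,2]>60)&(T[...,2]<170)];print("hook",len(k),np.percentile(k,[2,50,98],axis=0).round(1) if len(k) else "")
E
```

```text
4416 z [-26.3 -25.9 -24.3  17.3]
-60 3289 x [-12.4  20.5] y [-9.5  7.2]
-15 584 x [16.9 20.9] y [-9.7  7.4]
0 543 x [16.5 20.8] y [-9.8  7.5]
collar 1714 [[ -2.4 -21.9  21.6]
 [ 13.2  -1.   22.8]
 [ 24.7  19.8  24.7]]
hook 880 [[-28.2 -23.2  61.3]
 [  2.9   0.9 124.5]
 [ 15.1  23.7 169.9]]
```

Emit:
play_rows:
  commands:
    - [[0,0,0],[0,-0.01,0.035],0.01]
    - [[0,0,0],[0,-0.02,0.035],0.01]
    - [[0,0,1],[0,-0.03,0.03],0.01]
    - [[0,0,1],[0.015,-0.03,0],0.01]
    - [[0,0,1],[0.02,-0.03,0],0.01]
    - [[0,0,1],[0.02,-0.03,0],0.01]
    - [[0,0,1],[0.02,-0.03,0],0.01]
    - [[0,0,1],[0.02,-0.03,0],0.01]
    - [[0,0,1],[0.02,-0.03,0],0.01]
    - [[0,0,1],[0.02,-0.03,0],0.01]
    - [[0,0,1],[0.02,-0.03,0],0.01]
    - [[0,0,0],[0.015,-0.02,0],0.01]

```text
t: 33.7
tcp_pos: [583.1, 17.7, 268.4]
ee_rot: [0.664, 0.747, 0.0, 0.0]
force: [-0.0, 0.4, -1.4]
gripper_width: 0.201
finger_force: 78.6
```

Emit:
play_rows:
  commands:
    - [[0,0,0],[0,-0.02,-0.03],0.01]
    - [[0,0,0],[0,0,-0.03],0.01]
    - [[0,0,0],[0,0,0],0.01]
    - [[0,0,0],[0,0,0],0.01]

```text
t: 34.03
tcp_pos: [581.3, 0.6, 208.0]
ee_rot: [0.664, 0.747, -0.001, -0.001]
force: [-0.4, 1.0, -0.3]
gripper_width: 0.2
finger_force: 78.5
```

```bash
cat > bail.py <<'E'
from h import *
from fit import fit
import sys
g0=eval(sys.argv[1]);s=readout.observe();c=cap("wrist");g=fit(c,g0);print(s["tcp_pos"].round(1),s["ee_rot"].round(4))
if abs(g-np.array(g0)).max()>40:g=np.array(g0)
W=c["W"];t=np.radians(g[2]);Rm=np.array([[np.cos(t),np.sin(t)],[-np.sin(t),np.cos(t)]])
l=(W[...,:2]-g[:2])@Rm.T
print("tcp in carrier",Rm@(s["tcp_pos"][:2]-g[:2]))
m=(abs(l[...,0]-85)<14)&(abs(l[...,1])<60)&(W[...,2]>44)&(W[...,2]<62)
q=np.c_[l[m],W[m][:,2]];print("bar",len(q),"x",np.median(q[:,0]).round(1))
# ball: width in x exceeds bar
h,e=np.histogram(q[:,1],bins=np.arange(-40,41,2));w=[(np.ptp(np.percentile(q[(q[:,1]>=a)&(q[:,1]<a+2),0],[2,98])) if n>4 else 0) for a,n in zip(e[:-1],h)]
print(dict(zip(e[:-1].tolist(),np.round(w,1).tolist())))
for sg in(-1,1):
    k=q[(abs(q[:,1]-sg*12)<9)&(q[:,2]>54)]; print(sg,len(k),k.mean(0).round(1) if len(k) else "")
cv2.imwrite(sys.argv[2],c["pixels"])
E
python3 bail.py "(438.9,78.9,7)" pics/w9.png
```

```text
carrier [439.82  79.     7.03] 372 309
[581.3   0.6 208. ] [ 0.6645  0.7473 -0.0008 -0.0011]
tcp in carrier [130.82859859 -95.16273512]
bar 1175 x 84.8
{-40: 5.5, -38: 5.5, -36: 5.1, -34: 4.5, -32: 5.4, -30: 5.4, -28: 5.3, -26: 5.1, -24: 5.3, -22: 5.1, -20: 5.0, -18: 5.7, -16: 8.8, -14: 10.4, -12: 10.3, -10: 9.9, -8: 6.3, -6: 5.2, -4: 4.9, -2: 5.5, 0: 5.4, 2: 5.2, 4: 5.2, 6: 6.7, 8: 9.1, 10: 10.7, 12: 10.6, 14: 9.5, 16: 6.1, 18: 5.1, 20: 5.0, 22: 4.8, 24: 5.5, 26: 5.9, 28: 5.3, 30: 5.1, 32: 4.9, 34: 5.2, 36: 4.9, 38: 5.9}
-1 70 [ 84.5 -11.8  54.8]
1 83 [84.6 12.2 55. ]
```

View pics/w9.png

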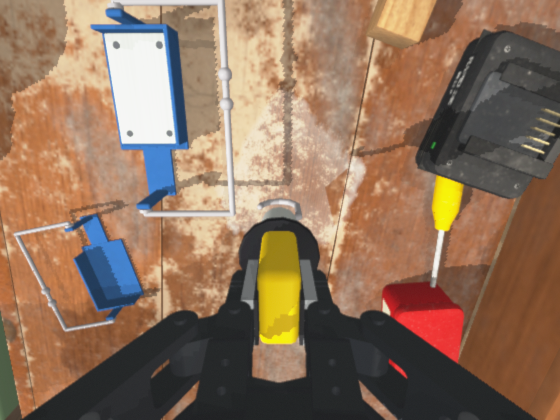

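Emit:
play_rows:
  commands:
    - [[0,0,0.3],[-0.003,0.025,0],0.01]
    - [[0,0,0],[-0.003,0.025,0],0.01]
    - [[0,0,0],[-0.003,0.025,0],0.01]
    - [[0,0,0],[-0.0024,0.0177,0],0.01]
    - [[0,0,0],[0,0,-0.02],0.01]
    - [[0,0,0],[0,0,-0.02],0.01]
    - [[0,0,0],[0,0,-0.012],0.01]
    - [[0,0,0],[0,0,-0.007],0.01]
    - [[0,0,0],[0,0,0],0.01]
    - [[0,0,0],[0,0,0],0.01]
    - [[0,0,0],[0,0,0],0.01]

```text
t: 35.0
tcp_pos: [570.7, 93.8, 151.2]
ee_rot: [0.662, 0.749, 0.001, 0.001]
force: [0.5, -0.1, -1.1]
gripper_width: 0.202
finger_force: 78.7
```

```bash
python3 - <<'E'
from h import *
g=np.array([439.5,79,7.0]);t=np.radians(g[2]);Rm=np.array([[np.cos(t),np.sin(t)],[-np.sin(t),np.cos(t)]])
s=readout.observe();print(s["tcp_pos"],s["ee_rot"],Rm@(s["tcp_pos"][:2]-g[:2]))
c=cap("scene");W=c["W"];px=c["pixels"]
cv2.imwrite("pics/s2.png",cv2.resize(px[150:270,210:350],None,fx=5,fy=5,interpolation=cv2.INTER_CUBIC))
E
```

```text
[570.67285855  93.82184057 151.17841767] [0.6620921  0.74942156 0.00082117 0.00083925] [132.00144393  -1.27458932]
```

View pics/s2.png

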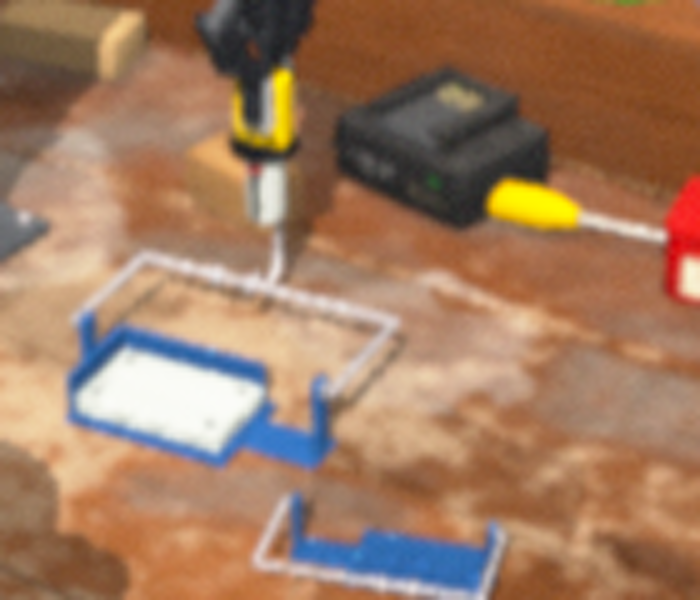

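Emit:
play_rows:
  commands:
    - [[0,0,0],[-0.009,-0.0015,0],0.01]
    - [[0,0,0],[-0.009,-0.0012,0],0.01]
    - [[0,0,0],[-0.009,-0.0012,0],0.01]
    - [[0,0,0],[-0.009,-0.0012,0],0.01]
    - [[0,0,0],[-0.006,-0.0008,0],0.01]
    - [[0,0,0],[-0.003,-0.0004,0],0.01]
    - [[0,0,0],[0,0,0],0.01]
    - [[0,0,0],[0,0,0],0.01]

```text
t: 35.72
tcp_pos: [525.2, 87.3, 149.9]
ee_rot: [0.662, 0.749, 0.0, 0.0]
force: [-0.4, 0.2, -1.6]
gripper_width: 0.2
finger_force: 78.6
```

```bash
cat > sc.py <<'E'
from h import *
import sys
s=readout.observe();print(s["tcp_pos"].round(1),s["ee_rot"].round(3),s["force"].round(1),s["gripper_width"])
c=cap("scene");px=c["pixels"];cv2.imwrite(sys.argv[1],cv2.resize(px[130:270,210:350],None,fx=4.2,fy=4.2,interpolation=cv2.INTER_CUBIC))
E
python3 sc.py pics/s3.png; python3 bail.py "(439.5,79,7)" pics/w10.png
```

```text
[525.2  87.3 149.9] [0.662 0.749 0.    0.   ] [-0.4  0.2 -1.6] 0.1996812460779638
carrier [439.61  79.28   6.95] 418 274
[525.3  87.4 149.8] [6.622e-01 7.494e-01 2.000e-04 2.000e-04]
tcp in carrier [86.04882639 -2.34251811]
bar 648 x 84.4
{-40: 0.0, -38: 0.0, -36: 0.0, -34: 0.0, -32: 0.0, -30: 0.0, -28: 0.0, -26: 0.0, -24: 0.0, -22: 0.0, -20: 0.0, -18: 0.0, -16: 0.0, -14: 0.0, -12: 0.0, -10: 0.0, -8: 0.0, -6: 0.0, -4: 0.0, -2: 0.0, 0: 0.5, 2: 0.0, 4: 4.6, 6: 7.1, 8: 7.8, 10: 10.2, 12: 10.8, 14: 10.0, 16: 7.2, 18: 5.4, 20: 5.4, 22: 5.3, 24: 5.3, 26: 5.3, 28: 5.3, 30: 5.3, 32: 5.3, 34: 5.2, 36: 5.2, 38: 5.2}
-1 0 
1 83 [84.5 12.4 54.9]
```

View pics/s3.png

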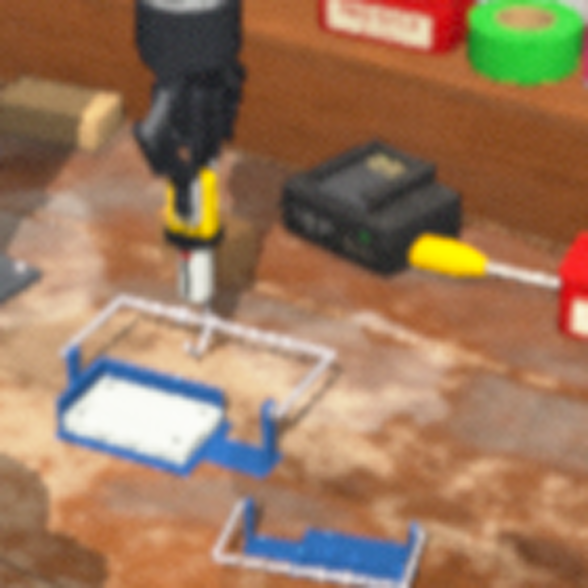

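Emit:
play_rows:
  commands:
    - [[0,0,0],[-0.0005,0.0003,0.01],0.01]
    - [[0,0,0],[-0.0005,0.0003,0.013],0.01]
    - [[0,0,0],[-0.001,-0.0001,0.011],0.01]
    - [[0,0,0],[-0.0019,-0.0002,0.011],0.01]
    - [[0,0,0],[-0.0037,-0.0005,0.0107],0.01]
    - [[0,0,0],[-0.0047,-0.0006,0.0098],0.01]
    - [[0,0,0],[-0.0062,-0.0008,0.0092],0.01]
    - [[0,0,0],[-0.0072,-0.0009,0.0084],0.01]
    - [[0,0,0],[-0.0083,-0.001,0.0072],0.01]
    - [[0,0,0],[-0.0092,-0.0011,0.0063],0.01]
    - [[0,0,0],[-0.01,-0.0012,0.0048],0.01]
    - [[0,0,0],[-0.0104,-0.0013,0.0037],0.01]

```text
t: 36.82
tcp_pos: [460.2, 80.1, 255.3]
ee_rot: [0.662, 0.749, 0.0, 0.0]
force: [0.4, 0.2, -0.8]
gripper_width: 0.196
finger_force: 78.6
```

Emit:
play_rows:
  commands:
    - [[0,0,0],[-0.0109,-0.0013,0.0022],0.01]
    - [[0,0,0],[-0.0109,-0.0013,0.0007],0.01]
    - [[0,0,0],[0,0,0],0.01]
    - [[0,0,0],[0,0,0],0.01]

```text
t: 37.15
tcp_pos: [439.1, 77.6, 257.8]
ee_rot: [0.662, 0.749, 0.0, 0.0]
force: [0.5, -0.6, -1.6]
gripper_width: 0.198
finger_force: 78.7
```

```bash
python3 sc.py pics/s4.png; python3 pl.py "(439.5,79,7)"
```

```text
[439.1  77.6 257.8] [0.662 0.749 0.    0.   ] [ 0.5 -0.6 -1.6] 0.19804455087939854
carrier [438.92  79.48   6.92] 245 149
[439.9  77.7 257.6] [6.622e-01 7.493e-01 1.000e-04 1.000e-04]
2957 plates x [-29.1  30. ] y [-47.6  48. ] z [14.4 15.6 16.9] ((0.8086910247802734, 2.1549453735351562), (105.1591796875, 61.197547912597656), 88.56336975097656)
6.5 -50 -15 0 x 
6.5 -15 15 0 x 
6.5 15 50 0 x 
   y 
13 -50 -15 726 x [-29.3  29.8]
13 -15 15 989 x [-28.8  29.9]
13 15 50 1237 x [-29.  30.]
   y [-47.6  48. ]
```

View pics/s4.png

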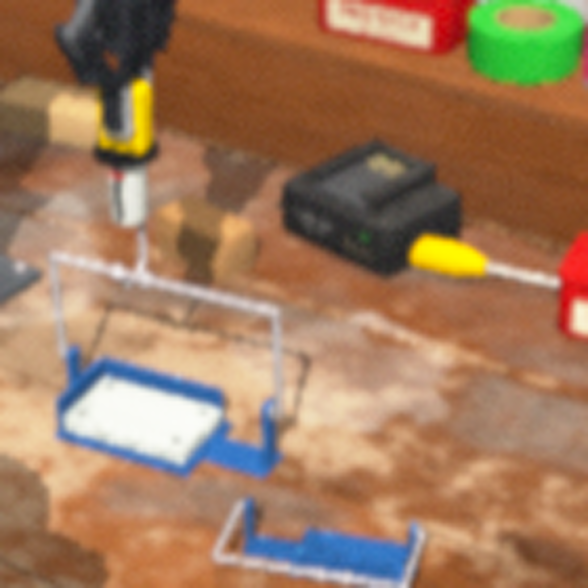

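Bail upright with the hook under it, next to the balls at (118,270). Lift slowly.

Emit:
play_rows:
  commands:
    - [[0,0,0],[0,0,0.004],0.01]
    - [[0,0,0],[0,0,0.004],0.01]
    - [[0,0,0],[0,0,0.004],0.01]
    - [[0,0,0],[0,0,0.004],0.01]
    - [[0,0,0],[0,0,0.003],0.01]
    - [[0,0,0],[0,0,0.002],0.01]
    - [[0,0,0],[0,0,0.002],0.01]
    - [[0,0,0],[0,0,0.002],0.01]
    - [[0,0,0],[0,0,0.002],0.01]
    - [[0,0,0],[0,0,0.003],0.01]
    - [[0,0,0],[0,0,0.003],0.01]
    - [[0,0,0],[0,0,0.003],0.01]

```text
t: 38.25
tcp_pos: [439.5, 77.7, 293.9]
ee_rot: [0.662, 0.749, -0.0, -0.0]
force: [-0.9, -0.3, -7.8]
gripper_width: 0.198
finger_force: 78.1
```

Emit:
play_rows:
  commands:
    - [[0,0,0],[0,0,0.004],0.01]
    - [[0,0,0],[0,0,0.004],0.01]
    - [[0,0,0],[0,0,0.004],0.01]
    - [[0,0,0],[0,0,0.004],0.01]
    - [[0,0,0],[0,0,0.002],0.01]
    - [[0,0,0],[0,0,0.001],0.01]
    - [[0,0,0],[0,0,0],0.01]
    - [[0,0,0],[0,0,0],0.01]
    - [[0,0,0],[0,0,0],0.01]
    - [[0,0,0],[0,0,0],0.01]
    - [[0,0,0],[0,0,0],0.01]
    - [[0,0,0],[0,0,0],0.01]

```text
t: 39.25
tcp_pos: [439.6, 77.7, 312.6]
ee_rot: [0.662, 0.749, -0.0, 0.0]
force: [-0.5, 0.5, -7.3]
gripper_width: 0.202
finger_force: 78.1
```

```bash
python3 sc.py pics/s5.png; python3 - <<'E'
from h import *
c=cap("scene");W=c["W"];hsv=cv2.cvtColor(c["pixels"],cv2.COLOR_BGR2HSV)
m=(hsv[...,1]<45)&(hsv[...,2]>150)&(np.hypot(W[...,0]-439,W[...,1]-79)<50)&(W[...,2]<80)&(W[...,2]>5)
p=W[m];p=p[abs(p[:,2]-np.median(p[:,2]))<10];A=np.c_[p[:,:2]-p[:,:2].mean(0),np.ones(len(p))];k=np.linalg.lstsq(A,p[:,2],rcond=None)[0];print(len(p),p.mean(0),"tilt",k)
E
```

```text
[439.6  77.7 312.6] [ 0.662  0.749 -0.     0.   ] [-0.5  0.5 -7.3] 0.20207222530381477
404 [433.18879059  78.01715089  43.74971991] tilt [3.30966118e-02 2.79708503e-02 4.37497199e+01]
```

Emit:
play_rows:
  commands:
    - [[0,0,0],[0,0,0],0.01]
    - [[0,0,0],[0,0,0],0.01]
    - [[0,0,0],[0,0,0],0.01]
    - [[0,0,0],[0,0,0],0.01]
    - [[0,0,0],[0,0,0],0.01]
    - [[0,0,0],[0,0,0],0.01]
    - [[0,0,0],[0,0,0],0.01]
    - [[0,0,0],[0,0,0],0.01]
    - [[0,0,0],[0,0,0],0.01]
    - [[0,0,0],[0,0,0],0.01]
    - [[0,0,0],[0,0,0],0.01]
    - [[0,0,0],[0,0,0],0.01]

```text
t: 40.35
tcp_pos: [439.6, 77.7, 312.7]
ee_rot: [0.662, 0.749, 0.0, 0.0]
force: [0.0, -0.3, -7.5]
gripper_width: 0.197
finger_force: 78.1
```

Emit:
play_rows:
  commands:
    - [[0,0,0],[0,0,0],0.01]
    - [[0,0,0],[0,0,0],0.01]
    - [[0,0,0],[0,0,0],0.01]
    - [[0,0,0],[0,0,0],0.01]
    - [[0,0,0],[0,0,0],0.01]
    - [[0,0,0],[0,0,0],0.01]
    - [[0,0,0],[0,0,0],0.01]
    - [[0,0,0],[0,0,0],0.01]
    - [[0,0,0],[0,0,0],0.01]
    - [[0,0,0],[0,0,0],0.01]
    - [[0,0,0],[0,0,0],0.01]
    - [[0,0,0],[0,0,0],0.01]

```text
t: 41.35
tcp_pos: [439.6, 77.7, 312.7]
ee_rot: [0.662, 0.749, 0.0, 0.0]
force: [0.1, -0.3, -7.0]
gripper_width: 0.199
finger_force: 78.1
```

Emit:
play_rows:
  commands:
    - [[0,0,0],[0,0,0],0.01]
    - [[0,0,0],[0,0,0],0.01]
    - [[0,0,0],[0,0,0],0.01]
    - [[0,0,0],[0,0,0],0.01]
    - [[0,0,0],[0,0,0],0.01]
    - [[0,0,0],[0,0,0],0.01]
    - [[0,0,0],[0,0,0],0.01]
    - [[0,0,0],[0,0,0],0.01]
    - [[0,0,0],[0,0,0],0.01]
    - [[0,0,0],[0,0,0],0.01]
    - [[0,0,0],[0,0,0],0.01]
    - [[0,0,0],[0,0,0],0.01]

```text
t: 42.35
tcp_pos: [439.6, 77.7, 312.7]
ee_rot: [0.662, 0.749, 0.0, 0.0]
force: [-0.2, -0.0, -7.3]
gripper_width: 0.202
finger_force: 78.1
```

```bash
python3 - <<'E'
from h import *
c=cap("scene");W=c["W"];hsv=cv2.cvtColor(c["pixels"],cv2.COLOR_BGR2HSV)
m=(hsv[...,1]<45)&(hsv[...,2]>150)&(np.hypot(W[...,0]-439,W[...,1]-79)<50)&(W[...,2]<80)&(W[...,2]>5)
p=W[m];p=p[abs(p[:,2]-np.median(p[:,2]))<10];A=np.c_[p[:,:2]-p[:,:2].mean(0),np.ones(len(p))];k=np.linalg.lstsq(A,p[:,2],rcond=None)[0];print(len(p),p.mean(0),"tilt",k)
s=readout.observe();print(s["tcp_pos"],s["force"])
E
```

```text
396 [432.64044742  77.42295685  44.09971512] tilt [3.26103533e-02 3.20923502e-02 4.40997151e+01]
[439.58395781  77.68660903 312.72704942] [ 0.31378389  0.30877447 -8.21270112]
```

Emit:
play_rows:
  commands:
    - [[0,0,0],[0,0,-0.003],0.01]
    - [[0,0,0],[0,0,-0.004],0.01]
    - [[0,0,0],[0,0,-0.004],0.01]
    - [[0,0,0],[0,0,-0.004],0.01]
    - [[0,0,0],[0,0,-0.004],0.01]
    - [[0,0,0],[0,0,-0.002],0.01]
    - [[0,0,0],[0,0,-0.0015],0.01]
    - [[0,0,0],[0,0,-0.0015],0.01]
    - [[0,0,0],[0,0,-0.0015],0.01]
    - [[0,0,0],[0,0,-0.0015],0.01]
    - [[0,0,0],[0,0,-0.002],0.01]
    - [[0,0,0],[0,0,-0.002],0.01]

```text
t: 43.4
tcp_pos: [439.6, 77.7, 281.6]
ee_rot: [0.662, 0.749, 0.0, 0.0]
force: [0.8, 1.1, -6.6]
gripper_width: 0.195
finger_force: 78.1
```

Emit:
play_rows:
  commands:
    - [[0,0,0],[0,0,-0.002],0.01]
    - [[0,0,0],[0,0,-0.002],0.01]
    - [[0,0,0],[0,0,-0.003],0.01]
    - [[0,0,0],[0,0,-0.003],0.01]
    - [[0,0,0],[0,0,-0.003],0.01]
    - [[0,0,0],[0,0,-0.003],0.01]
    - [[0,0,0],[0,0,-0.003],0.01]
    - [[0,0,0],[0,0,-0.003],0.01]
    - [[0,0,0],[0,0,0],0.01]
    - [[0,0,0],[0,0,0],0.01]

```text
t: 44.23
tcp_pos: [439.7, 77.7, 259.7]
ee_rot: [0.662, 0.749, 0.0, 0.0]
force: [0.2, -0.1, -1.7]
gripper_width: 0.203
finger_force: 78.7
```

```bash
python3 pl.py "(439.5,79,7)"
```

```text
carrier [434.75  79.06   6.45] 227 131
[439.7  77.6 259.8] [6.622e-01 7.494e-01 1.000e-04 2.000e-04]
2975 plates x [-29.1  30. ] y [-47.6  48. ] z [14.3 15.6 16.9] ((1.351888656616211, 2.2050704956054688), (64.59285736083984, 103.85188293457031), 0.12775515019893646)
6.5 -50 -15 0 x 
6.5 -15 15 0 x 
6.5 15 50 0 x 
   y [53.8 54. ]
13 -50 -15 729 x [-28.8  30. ]
13 -15 15 1002 x [-29.4  29.8]
13 15 50 1217 x [-28.8  29.7]
   y [-47.6  47.6]
```

Emit:
play_rows:
  commands:
    - [[0,0,0],[0.0085,0.001,-0.001],0.01]
    - [[0,0,0],[0.0085,0.001,-0.0017],0.01]
    - [[0,0,0],[0.0103,0.0012,-0.0037],0.01]
    - [[0,0,0],[0.01,0.0011,-0.0048],0.01]
    - [[0,0,0],[0.0092,0.001,-0.0063],0.01]
    - [[0,0,0],[0.0083,0.0009,-0.0072],0.01]
    - [[0,0,0],[0.0072,0.0008,-0.0084],0.01]
    - [[0,0,0],[0.0063,0.0007,-0.0092],0.01]
    - [[0,0,0],[0.0048,0.0005,-0.0099],0.01]
    - [[0,0,0],[0.0037,0.0004,-0.0106],0.01]
    - [[0,0,0],[0.002,0.0002,-0.011],0.01]
    - [[0,0,0],[0.0009,0.0001,-0.0111],0.01]

```text
t: 45.28
tcp_pos: [519.4, 86.6, 173.5]
ee_rot: [0.662, 0.749, -0.0, -0.0]
force: [0.4, 0.0, -1.6]
gripper_width: 0.199
finger_force: 78.9
```

```bash
python3 bail.py "(434.7,79,6.4)" pics/w11.png;python3 sc.py pics/s6.png
```

```text
carrier [435.45  78.98   6.3 ] 346 233
[519.4  86.6 173.5] [ 6.621e-01  7.494e-01 -1.000e-04 -1.000e-04]
tcp in carrier [84.24227571 -1.65699105]
bar 742 x 84.4
{-40: 0.0, -38: 0.0, -36: 0.0, -34: 0.0, -32: 0.0, -30: 0.0, -28: 0.0, -26: 0.0, -24: 0.0, -22: 0.0, -20: 0.0, -18: 0.0, -16: 0.0, -14: 0.0, -12: 0.0, -10: 0.0, -8: 0.0, -6: 0.0, -4: 0.0, -2: 23.0, 0: 24.3, 2: 27.0, 4: 5.1, 6: 4.8, 8: 8.9, 10: 10.9, 12: 10.9, 14: 9.5, 16: 7.2, 18: 5.0, 20: 5.0, 22: 5.0, 24: 5.0, 26: 5.0, 28: 5.0, 30: 4.9, 32: 4.9, 34: 4.9, 36: 4.9, 38: 4.9}
-1 0 
1 76 [85.6 11.4 55.2]
[518.6  86.5 171.7] [ 0.662  0.749 -0.001 -0.001] [-0.5  0.6 -3.9] 0.2010028258359484
```

View pics/s6.png

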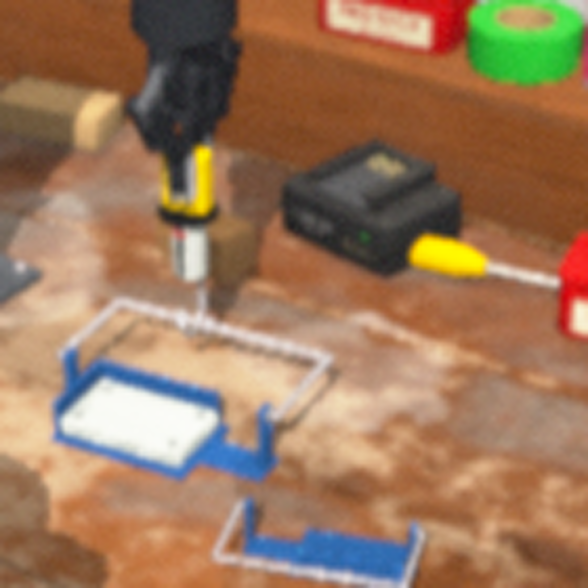

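Bail is laid down over +x with the hook under it. Unhook: down, out to +x, then up.

Emit:
play_rows:
  commands:
    - [[0,0,0],[0,0,-0.008],0.01]
    - [[0,0,0],[0.001,0,-0.008],0.01]
    - [[0,0,0],[0,0,-0.0065],0.01]
    - [[0,0,0],[0,0,0],0.01]
    - [[0,0,0],[0.009,0.001,0],0.01]
    - [[0,0,0],[0.012,0.0013,0],0.01]
    - [[0,0,0],[0.012,0.0013,0],0.01]
    - [[0,0,0],[0.012,0.0013,0],0.01]
    - [[0,0,0],[0.006,0.0007,0],0.01]
    - [[0,0,0],[0,0,0],0.01]

```text
t: 46.22
tcp_pos: [572.6, 92.3, 152.5]
ee_rot: [0.662, 0.749, 0.0, 0.0]
force: [-0.5, -0.3, -1.1]
gripper_width: 0.197
finger_force: 78.9
```

Emit:
play_rows:
  commands:
    - [[0,0,0],[0,0,0.02],0.01]
    - [[0,0,0],[0,0,0.035],0.01]
    - [[0,0,0],[0,0,0.04],0.01]
    - [[0,0,0],[0,0,0.035],0.01]
    - [[0,0,0],[0,0,0],0.01]
    - [[0,0,0],[0,0,0],0.01]

```text
t: 46.72
tcp_pos: [571.2, 92.2, 284.1]
ee_rot: [0.662, 0.749, 0.001, 0.001]
force: [-0.3, 0.3, -2.3]
gripper_width: 0.198
finger_force: 79.2
```

```bash
python3 bail.py "(435,79,6.4)" pics/w12.png
```

```text
carrier [435.65  78.96   6.41] 170 126
[571.2  92.2 284.1] [0.6621 0.7494 0.0013 0.0013]
tcp in carrier [136.22391315  -1.95468024]
bar 568 x 84.7
{-40: 4.6, -38: 3.7, -36: 4.6, -34: 4.9, -32: 4.8, -30: 4.7, -28: 5.0, -26: 5.0, -24: 4.5, -22: 4.5, -20: 4.7, -18: 5.7, -16: 8.9, -14: 10.3, -12: 10.0, -10: 9.5, -8: 5.9, -6: 4.5, -4: 4.3, -2: 4.2, 0: 5.5, 2: 5.5, 4: 5.7, 6: 6.7, 8: 8.7, 10: 9.8, 12: 10.0, 14: 8.9, 16: 6.4, 18: 4.5, 20: 4.3, 22: 4.5, 24: 4.6, 26: 4.7, 28: 4.4, 30: 4.6, 32: 4.6, 34: 5.6, 36: 5.3, 38: 5.4}
-1 36 [ 84.2 -11.5  54.8]
1 33 [84.5 11.9 55.4]
```

Emit:
play_rows:
  commands:
    - [[0,0,-0.9],[-0.0163,0.0249,0],0.01]
    - [[0,0,-0.9],[-0.0163,0.0249,0],0.01]
    - [[0,0,-0.9],[-0.0163,0.0249,0],0.01]
    - [[0,0,-0.9],[-0.0163,0.0249,0],0.01]
    - [[0,0,-0.9],[-0.0163,0.0249,0],0.01]
    - [[0,0,-0.9],[-0.0163,0.0249,0],0.01]
    - [[0,0,-0.9],[-0.0163,0.0249,0],0.01]
    - [[0,0,-0.9],[-0.0163,0.0249,0],0.01]
    - [[0,0,-1],[-0.0163,0.0249,0],0.01]
    - [[0,0,-1],[-0.0163,0.0245,0],0.01]
    - [[0,0,0],[0,0,0],0.01]
    - [[0,0,0],[0,0,0],0.01]

```text
t: 47.77
tcp_pos: [407.0, 341.3, 280.6]
ee_rot: [0.719, 0.695, -0.001, -0.0]
force: [0.0, 0.1, -1.9]
gripper_width: 0.194
finger_force: 78.9
```

Emit:
play_rows:
  commands:
    - [[0,0,0],[0,0,-0.03],0.01]
    - [[0,0,0],[0,0,-0.03],0.01]
    - [[0,0,0],[0,0,-0.03],0.01]
    - [[0,0,0],[0,0,-0.025],0.01]
    - [[0,0,0],[0,0,0],0.01]
    - [[0,0,0],[0,0,0],0.01]
    - [[0,0,0],[0,0,0],0.01]

```text
t: 48.35
tcp_pos: [409.0, 340.5, 168.2]
ee_rot: [0.72, 0.694, 0.0, 0.0]
force: [-0.6, 0.1, -1.5]
gripper_width: 0.198
finger_force: 78.7
```

```bash
python3 - <<'E'
from h import *
s=readout.observe();print(s["tcp_pos"],s["ee_rot"],s["force"]);c=cap("wrist");W=c["W"]
near=(np.abs(W[...,0]-512)<70)&(np.abs(W[...,1]-339)<60)&(W[...,2]>115)&(W[...,2]<128)
p=W[near];print(len(p),p.mean(0),cv2.minAreaRect(p[:,:2].astype(np.float32)))
q=p[(p[:,0]>475)&(p[:,0]<510)];print("slot y edges:",np.sort(q[q[:,1]<339][:,1])[-5:],np.sort(q[q[:,1]>339][:,1])[:5])
E
```

```text
[408.98440809 340.53418227 168.15854311] [7.20330542e-01 6.93630874e-01 3.26417314e-04 1.24483533e-04] [-0.57732953  0.05238895 -1.48368078]
9601 [520.10253165 341.72960892 124.47253977] ((511.4700927734375, 339.263916015625), (66.6826400756836, 92.92534637451172), 88.1268539428711)
slot y edges: [323.32772894 323.3465114  323.4030074  323.51540357 323.65397018] [356.54689403 356.5762084  356.63846081 356.65674449 356.68590003]
```

Emit:
play_rows:
  commands:
    - [[0,0,0],[0.015,-0.0004,0],0.01]
    - [[0,0,0],[0.015,-0.0004,0],0.01]
    - [[0,0,0],[0.015,-0.0004,0],0.01]
    - [[0,0,0],[0.015,-0.0005,0],0.01]
    - [[0,0,0],[0.015,-0.0005,0],0.01]
    - [[0,0,0],[0.012,-0.0003,0],0.01]
    - [[0,0,0],[0.005,0,0],0.01]
    - [[0,0,0],[0,0,0],0.01]
    - [[0,0,0],[0,0,0],0.01]

```text
t: 49.15
tcp_pos: [499.9, 338.2, 167.6]
ee_rot: [0.72, 0.694, 0.0, 0.0]
force: [-0.1, 0.3, -1.5]
gripper_width: 0.201
finger_force: 78.9
```

Emit:
play_rows:
  commands:
    - [[0,0,0],[0,0,-0.005],0.01]
    - [[0,0,0],[0,0,-0.005],0.01]
    - [[0,0,0],[0,0,-0.003],0.01]
    - [[0,0,0],[0,0,-0.001],0.01]
    - [[0,0,0],[0,0,0],0.01]
    - [[0,0,0],[0,0,0],0.01]

```text
t: 49.65
tcp_pos: [499.7, 338.3, 153.5]
ee_rot: [0.72, 0.694, -0.0, -0.0]
force: [-2.9, -1.2, 4.4]
gripper_width: 0.202
finger_force: 79.6
```

Emit:
play_rows:
  commands:
    - [[0,0,0],[0,0,0],0.025]
    - [[0,0,0],[0,0,0],0.035]
    - [[0,0,0],[0,0,0],0.045]
    - [[0,0,0],[0,0,0],0.045]
    - [[0,0,0],[0,0,0.02],0.045]
    - [[0,0,0],[0,0,0.035],0.045]
    - [[0,0,0],[0,0,0.04],0.045]
    - [[0,0,0],[-0.02,-0.02,0.03],0.045]
    - [[0,0,0],[-0.02,-0.035,0.01],0.045]
    - [[0,0,0],[-0.02,-0.035,0],0.045]
    - [[0,0,0],[0,0,0],0.045]
    - [[0,0,0],[0,0,0],0.045]

```text
t: 50.65
tcp_pos: [439.7, 247.2, 289.1]
ee_rot: [0.721, 0.693, 0.001, 0.0]
force: [0.5, 0.4, -0.2]
gripper_width: 0.529
finger_force: 0.0
```

```bash
python3 - <<'E'
from h import *
s=readout.observe();print(s["tcp_pos"]);c=cap("wrist");W=c["W"];hsv=cv2.cvtColor(c["pixels"],cv2.COLOR_BGR2HSV);cv2.imwrite("pics/w13.png",c["pixels"])
m=(hsv[...,0]>20)&(hsv[...,0]<35)&(hsv[...,1]>150)&(W[...,2]>172)&(W[...,2]<190)&(np.hypot(W[...,0]-501,W[...,1]-340)<45)
p=W[m];print("grip",len(p),p.mean(0),cv2.minAreaRect(p[:,:2].astype(np.float32)))
E
```

```text
[439.72028522 247.19207809 289.13444156]
grip 1306 [498.27685135 340.92792419 177.89318522] ((499.06500244140625, 340.56011962890625), (35.57550048828125, 18.663881301879883), 88.02017211914062)
```

Scale hangs home. Final check of the pack.

Emit:
play_rows:
  commands:
    - [[0,0,0.8],[0.002,-0.03,0],0.04]
    - [[0,0,0.8],[0.001,-0.03,0],0.04]
    - [[0,0,0.8],[0.001,-0.03,0],0.04]
    - [[0,0,0.8],[0.001,-0.03,0],0.0]
    - [[0,0,0.8],[0.001,-0.03,0],0.0]
    - [[0,0,0.8],[0.001,-0.03,-0.03],0.0]
    - [[0,0,0.8],[0,-0.03,-0.03],0.0]
    - [[0,0,0.8],[0,-0.03,-0.03],0.0]
    - [[0,0,0.8],[0,0,-0.03],0.0]
    - [[0,0,0.8],[0,0,-0.02],0.0]
    - [[0,0,0],[0,0,0],0.0]
    - [[0,0,0],[0,0,0],0.0]

```text
t: 51.7
tcp_pos: [447.8, 10.2, 149.3]
ee_rot: [0.67, 0.742, -0.001, -0.001]
force: [0.5, -0.6, 0.9]
gripper_width: 0.001
finger_force: 0.0
```

```bash
python3 pl.py "(435.5,79,6.4)" pics/w14.png
```

```text
carrier [434.76  78.46   6.35] 594 436
[448.1  10.2 150.2] [ 0.6699  0.7425  0.     -0.    ]
9286 plates x [-29.   29.6] y [-48.3  49.6] z [14.5 15.7 16.8] ((-1.0488090515136719, 2.3804855346679688), (104.15189361572266, 63.24949264526367), 89.61510467529297)
6.5 -50 -15 0 x 
6.5 -15 15 0 x 
6.5 15 50 0 x 
   y 
13 -50 -15 2830 x [-29.   29.6]
13 -15 15 2766 x [-29.   29.5]
13 15 50 3657 x [-28.9  29.7]
   y [-48.3  49.3]
```

View pics/w14.png

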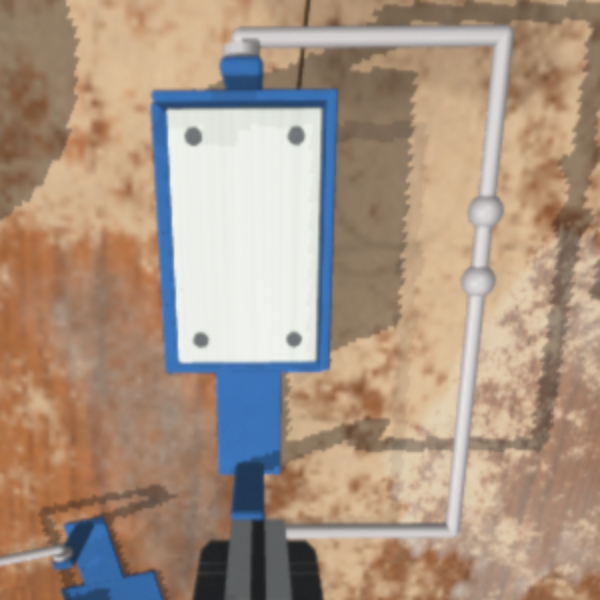

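The pack is flush in the carrier, with the bail down and the carrier flat on the bench. I hand the job in.

```bash
python3 -c "
from cell import bot
print(bot.job_done())"
```

```text
the job is handed in; nothing more can be done
None
```

I handed the job in and the judge's result wasn't shown; both plates ended flush in the carrier, which hung level about 28 mm clear for over three seconds and was set back down and unhooked, and the scale hangs within about 2 mm of home in its stand.

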